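# Gauge the long block against the flip stop

### The arm

A 6-joint arm with a two-finger parallel gripper is mounted at the origin on the work surface; the furniture and walls round the work are solid. World frame = base frame: x ahead of the robot, y to its left, z up, the work surface at z = 0. Lengths are in mm, angles in degrees, forces in N, time in s.
With the tool pointing down it reaches from about 350 to 850 mm from the base axis. Payload 8.1 kg.
Tool frame: the origin (TCP) lies at the very end of the fingers, on their centre line; the grasp point (between the pads) lies 19 mm behind it (pinch_z is the z of the grasp point in the tool frame, in mm); z points along the fingers, y is the direction in which the jaws open and shut (so a half turn about z gives the same grasp; the last joint's range is limited). The gripper opens to 85 mm and grips with 20 to 120 N. Pads are 22 mm wide; open, the fingers measure 114 mm over their backs; the gripper's body (76 mm by 85 mm) begins 54 mm behind the grasp point. The pads swing forward as they close: fully open they stand 13 mm farther back than shut.
Start: joints at [62.143, 7.471, 85.268, -0, 87.261, -4.893], TCP at [234.072, 552.463, 191.492] pointing down, gripper open.
Joint ranges: [-169.43, 169.43], [-51.17, 129.36], [1.28, 143.12], [-76.62, 256.62], [0, 156.53], [-152.29, 152.29]. Speed limits (degrees/s): [136.94, 136.94, 159.86, 180, 180, 180].

### API

Orientations are given as [roll, pitch, yaw] about the fixed x, y, z axes, in that order (R = Rz(yaw) Ry(pitch) Rx(roll)).
In Python, from bench import * gives the robot as it stands.
- The arm moves only by the shell command python3 -m creep 'ROWS' [FORCE]. ROWS is a JSON object of lists of equal length, an entry for each row: "translation": the shift along the tool's x, y, z in mm, a list of three; "rotation": the turn, a rotation vector about the tool's x, y, z in rad, a list of three; "claw": the finger opening in mm, from 0 to 85.4. In form: {"translation": [[dx, dy, dz], ...], "rotation": [[ax, ay, az], ...], "claw": [claw, ...]}. A call has 1 to 10 rows; each row shifts and turns the commanded pose from where the row before left it, along the tool's axes as they then stand; what a row does not reach is not made up. A row lasts 1/10 s, in which the tool goes at most 50 mm and 8.59 degrees, less where a joint would pass 70% of its speed; a pose out of reach is approached as far as the arm can. A call is refused whole if a number of a shift passes 50 or a number of a turn 0.15, either way. A call with a gripper value outside its range is refused whole. The fingers move at their own pace and stop on an object; FORCE is the grip in N (left out, the last holds). Time passes only in rows, so rows that do not move let the fingers close. It gives the time, the measured TCP pose, the force and the opening at its end, in the units of the state.
- sense(): the state, without advancing time (a new reading comes with each control period).
- snapshot(name): name is "side" or "top"; returns a dict with "frame" (480x640x3 uint8, red, green, blue), "intrinsics" (3x3 intrinsics, pixels), "extrinsics" (4x4, takes a point from camera to world coordinates). Camera axes: x right, y up, looking along -z (the intrinsics and any distortion apply to the point x, -y, -z); pixel columns grow to the right and rows downward; lengths in mm; the calibration is good to about 2 mm. A picture is of the moment at which its call begins. There is no depth.
- hand_in(): hands the job in, once; it reports no verdict.
The state is a dict: "time": time; "joint_pos": joint angles; "qd": joint speeds; "joint_efforts": joint torques, N m; "tool_pos": TCP position; "tcp_rot": TCP orientation; "ft_force": force on the tool from outside, world axes, zero at the start; "wrist_torque": the same for the moment, N m; "finger_gap": finger opening in mm.
Only numpy, scipy, OpenCV 4.12 (cv2) and the standard library are available. Lean on these libraries where they do the work, as an engineer would, in place of code of your own. Each camera call takes 0.05 s, during which the arm holds its last target.

### The job

Flip the hinged stop on the gauge board fully down, then slide the longer of the two wooden blocks along the fence until its end butts against the stop, lying flat with its side against the fence. Then flip the stop back up to upright or beyond, without shifting the gauged block, and leave the shorter block where it is.

Things in the scene. Friction and masses are not known exactly. Their poses are not given: they have to be found in the camera images.
- gauge_board: fixed plywood board 150 x 400 mm, 12 mm thick; origin at its underside's centre on the worktop, x across it (away from the robot at yaw 0), y along it. An aluminium fence 18 mm thick runs along y: its front face (towards -x) at x = +35 mm, its top 28 mm above the worktop. A steel bracket on the fence at y = 0, 34 mm wide, 76 mm high, carries the flip stop, clear of the blocks' path.
- stop_hinge (a point): hinge axis of the flip stop, parallel to the board's y axis: on the board at x = +47 mm, y = 0, 66 mm above the worktop; its axes are the board's
- stop_grip (a point): centre of the round finger grip at the free end of the flip stop: a disc 22 mm across, 12 mm thick along the board's y, to pinch along y. It is 90 mm from the hinge axis; at joint angle q it lies at 90 mm x (-cos q, sin q) from the hinge in the board's x and z (down: board x = -43 mm, 66 mm above the worktop)
- flip_stop (a joint): angle of the flip stop, a steel leaf 12 mm thick (faces at board y = +6 and -6 mm), 0.1 kg: 0 = fully down on its end stop, arm level towards the board's -x, its foot standing across the bed from x = -6 to +32 mm; 1.57 = upright; 2.0 = leaning back on its rear end stop. The hinge is stiff: the leaf stays where it is left, 1 to 2 N at the grip turns it
- long_block_center (a point): centre (half-way up) of the longer loose wooden block, 34 x 120 x 45 mm (length along its own y), 0.12 kg, lying on the board on one side of the stop (which side varies), 3 to 15 mm off the fence; centre 34.5 mm, top 57 mm above the worktop. Butted against stop and fence its centre is at board x = +18 mm, y = +66 or -66 mm (on its own side)
- short_block_center (a point): centre of the shorter loose wooden block, 34 x 70 x 45 mm, lying on the bed on the other side of the stop; to be left alone
Things that resemble listed ones, but are neither listed nor needed, are in the scene too. What is shaped like the part that bears long_block_center but blue or green is not meant.

How it is judged:
By the outcome, as a careful person would: the job done as asked, in the order asked, and still so for the second after the job is handed in, with the robot touching nothing.
It also fails if it takes over 67 s, if anything falls off the work surface, if the arm or the gripper's body presses on something with over 40 N, if the wrist force passes 120 N, or if a joint passes its speed limit or range.

## Working session

There is one attempt and no reset: what is moved stays moved. The work goes in short steps, Python scripts to look and compute and a shell command to move; the robot and the scene stay as the last step left them, time stands still between calls to the robot, and variables do not carry over. Pictures are saved under pics/ and viewed, and the job is handed in when it is done.

```bash
ls; mkdir -p pics
python3 - <<'E'
from bench import *
import cv2
for n in ("side","top"):
    s=snapshot(n); cv2.imwrite(f"pics/{n}0.png",s["frame"][:,:,::-1]); print(n,s["intrinsics"],s["extrinsics"])
print(sense())
E
```

```text
pics
side [[462.95333527   0.         328.22164781]
 [  0.         462.95333527 245.63189013]
 [  0.           0.           1.        ]] [[-9.99368178e-01  2.54600187e-02 -2.47998485e-02  4.38444325e+02]
 [-3.54676154e-02 -6.69211588e-01  7.42224965e-01  6.40059317e+02]
 [ 2.30071546e-03  7.42635602e-01  6.69691772e-01  6.67771224e+02]
 [ 0.00000000e+00  0.00000000e+00  0.00000000e+00  1.00000000e+00]]
top [[560.55187512   0.         311.98315596]
 [  0.         560.55187512 246.97330182]
 [  0.           0.           1.        ]] [[ 1.82392206e-02  9.97526699e-01 -6.78808959e-02  3.68302424e+02]
 [-9.99826357e-01  1.84563409e-02  2.57273169e-03 -1.40207671e+01]
 [ 3.81920151e-03  6.78221842e-02  9.97690115e-01  1.27877168e+03]
 [ 0.00000000e+00  0.00000000e+00  0.00000000e+00  1.00000000e+00]]
{'time': 0.1, 'joint_pos': array([ 6.21441146e+01,  7.51064327e+00,  8.53243365e+01,  2.32998594e-03,
        8.72591525e+01, -4.89244119e+00]), 'qd': array([ 0.03977529, -0.0923269 , -0.06379488, -0.0753305 , -0.00231722,
       -0.07325231]), 'joint_efforts': array([ 2.23726223e-03, -5.70955718e+01, -5.01937652e+01, -1.76383865e-04,
        8.34000675e-03, -7.11777398e-05]), 'tool_pos': array([233.7858592 , 551.98060441, 190.53836803]), 'tcp_rot': array([-1.79906409e+02, -1.03467668e-02,  1.57036434e+02]), 'ft_force': array([-0.65364555,  1.01938396, -0.43199789]), 'wrist_torque': array([ 0.03073295, -0.00631966, -0.02345117]), 'finger_gap': 85.56847600788593}
```

View pics/side0.png

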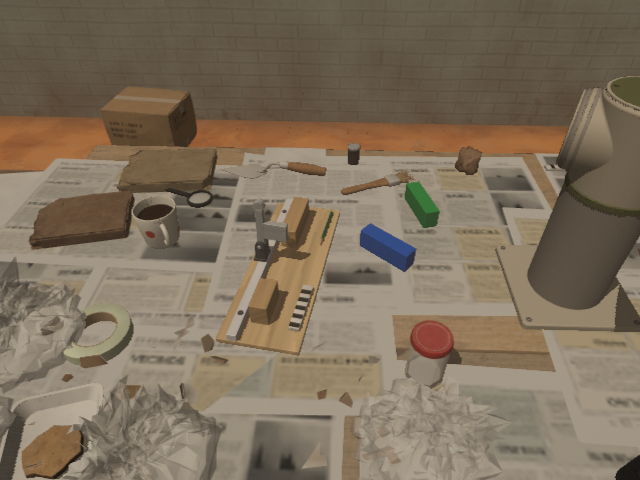

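View pics/top0.png

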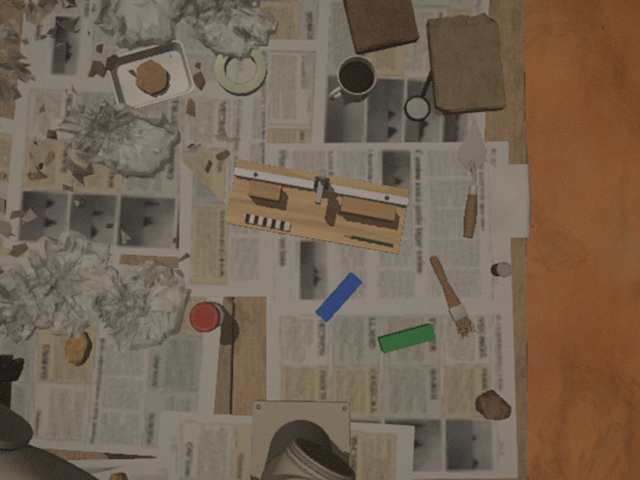

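```bash
cat > h.py <<'E'
import numpy as np, cv2
from bench import *
def ray(s,u,v):
    K=s["intrinsics"];E=s["extrinsics"]
    d=np.array([(u-K[0,2])/K[0,0],-(v-K[1,2])/K[1,1],-1.0])
    return E[:3,3],E[:3,:3]@d
def onz(s,u,v,z):
    o,d=ray(s,u,v); return o+d*(z-o[2])/d[2]
def proj(s,p):
    K=s["intrinsics"];E=s["extrinsics"]
    c=E[:3,:3].T@(np.array(p)-E[:3,3]); return K[0,0]*c[0]/-c[2]+K[0,2], -K[1,1]*c[1]/-c[2]+K[1,2]
def crop(s,x0,y0,x1,y1,k,name):
    f=s["frame"][y0:y1,x0:x1,::-1]; cv2.imwrite(name,cv2.resize(f,None,fx=k,fy=k,interpolation=cv2.INTER_CUBIC))
E
python3 - <<'E'
from h import *
s=snapshot("top"); crop(s,220,150,420,260,4,"pics/t1.png")
s=snapshot("side"); crop(s,210,180,350,360,3,"pics/s1.png")
E
```

```text
(no output)
```

View pics/t1.png

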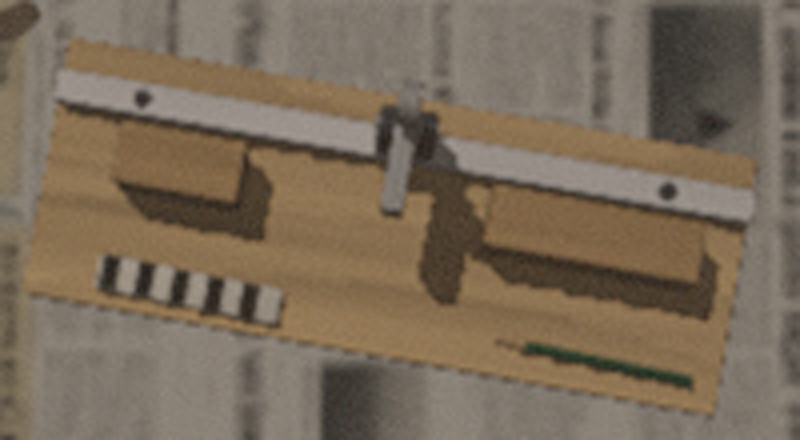

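View pics/s1.png

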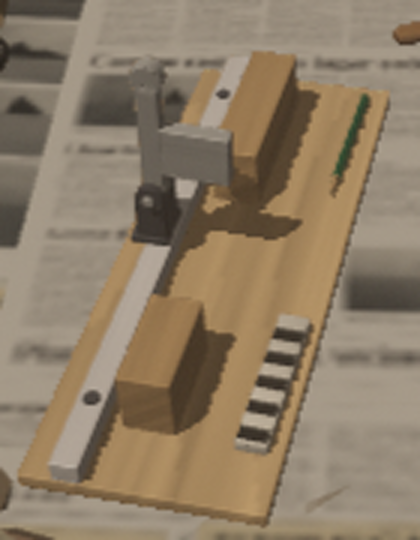

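Run:
```python
from h import *
def c2(s,x0,y0,k,pts,z): return np.array([onz(s,x0+(a+.5)/k-.5,y0+(b+.5)/k-.5,z)[:2] for a,b in pts])
t=snapshot("top"); d=snapshot("side")
T=c2(t,220,150,4,[(68,40),(756,160),(714,412),(28,292)],12)   # far-left(+x,+y), far-right, near right, near left
print("top",T.round(1)); 
S=c2(d,210,180,3,[(388,92),(268,522),(20,478)],12)  # near right(-x,-y), near-left(-x,+y), far-left(+x,+y)
print("side",S.round(1))
# fit yaw from local coords
L=np.array([[75,200],[75,-200],[-75,-200],[-75,200]])
def fit(L,W):
    lc,wc=L.mean(0),W.mean(0); H=(L-lc).T@(W-wc); a=np.arctan2(H[0,1]-H[1,0],H[0,0]+H[1,1])
    R=np.array([[np.cos(a),-np.sin(a)],[np.sin(a),np.cos(a)]]); o=wc-R@lc
    return np.degrees(a),o,((L@R.T+o)-W).round(1)
print(fit(L,T)); print(fit(L[[2,3,0]],S))
a,o,_=fit(L,T);a2,o2,_=fit(L[[2,3,0]],S)
for n,P in (("longtop",c2(t,220,150,4,[(490,184),(707,222),(700,283),(482,246)],57)),("short",c2(t,220,150,4,[(118,123),(247,147),(240,205),(117,180)],57)),
  ("longside",c2(d,210,180,3,[(258,52),(297,56),(265,165)],57)),("shortside",c2(d,210,180,3,[(152,296),(205,305),(172,392),(117,380)],57)),
 ("fencetop",c2(t,220,150,4,[(60,70),(755,188),(750,221),(56,100)],28))):
    for A,O in ((a,o),(a2,o2)):
        r=np.radians(A);R=np.array([[np.cos(r),-np.sin(r)],[np.sin(r),np.cos(r)]])
        print(n,((P-O)@R).round(1).tolist())
```

```text
top [[ 651.6  158.8]
 [ 589.7 -235.4]
 [ 445.3 -212.6]
 [ 506.3  177.5]]
side [[ 442.2 -209.4]
 [ 502.2  186. ]
 [ 647.3  161.3]]
(np.float64(-8.814782578563866), array([548.23079466, -27.9415835 ]), array([[ 1.4, -0.6],
       [ 1.9, -1.6],
       [-1.8, -1.5],
       [-1.5,  3.7]]))
(np.float64(-8.581293479534517), array([545.32515921, -23.69454104]), array([[-0.8, -0.9],
       [-1.2, -0.7],
       [ 2. ,  1.6]]))
longtop [[25.6, -50.1], [25.3, -171.1], [-8.6, -172.7], [-9.0, -51.5]]
longtop [[28.9, -54.0], [28.1, -174.9], [-5.8, -176.5], [-5.7, -55.3]]
short [[23.7, 157.3], [22.8, 85.0], [-9.5, 83.2], [-7.5, 152.2]]
short [[27.9, 153.4], [26.7, 81.2], [-5.7, 79.5], [-3.4, 148.5]]
longside [[16.9, -167.3], [-12.6, -168.0], [-18.5, -43.0]]
longside [[19.8, -171.2], [-9.8, -171.7], [-15.2, -46.7]]
shortside [[20.1, 89.0], [-13.5, 90.2], [-13.3, 159.5], [20.2, 156.9]]
shortside [[24.0, 85.2], [-9.7, 86.5], [-9.1, 155.8], [24.3, 153.1]]
fencetop [[52.7, 199.0], [53.8, -198.3], [34.9, -198.6], [35.5, 198.1]]
fencetop [[57.0, 195.0], [56.5, -202.3], [37.6, -202.5], [39.8, 194.2]]
```

```bash
cat >> h.py <<'E'
O=np.array([546.8,-25.8]); YAW=-8.7
_r=np.radians(YAW); RB=np.array([[np.cos(_r),-np.sin(_r)],[np.sin(_r),np.cos(_r)]])
def b2w(p): return np.array([*(RB@np.array(p[:2],float)+O),p[2]])
def w2b(p): return np.array([*(RB.T@(np.array(p[:2])-O)),p[2]])
def tri(a,b):
    (o1,d1),(o2,d2)=a,b; d1=d1/np.linalg.norm(d1);d2=d2/np.linalg.norm(d2)
    A=np.stack([d1,-d2],1); t=np.linalg.lstsq(A,o2-o1,rcond=None)[0]
    p,q=o1+t[0]*d1,o2+t[1]*d2; return (p+q)/2,np.linalg.norm(p-q)
from scipy.spatial.transform import Rotation as Rot
def go(bp,toolyaw):
    """tool-frame turn, then shift in turned frame, to TCP at board point bp with tool down at world yaw toolyaw"""
    s=sense(); R0=Rot.from_euler('xyz',s["tcp_rot"],degrees=True); R1=Rot.from_euler('xyz',[180,0,toolyaw],degrees=True)
    d=b2w(bp)-s["tool_pos"]
    print("tcp board",w2b(s["tool_pos"]).round(1),"rpy",s["tcp_rot"].round(2),"turn",(R0.inv()*R1).as_rotvec().round(3),"shift",R1.inv().apply(d).round(1),"F",s["ft_force"].round(1),"gap",round(s["finger_gap"],1),"t",s["time"])
E
python3 - <<'E'
from h import *
t=snapshot("top"); d=snapshot("side")
f=lambda X,x0,k:x0+(X+.5)/k-.5
for a,b in (((411,92),(148,72)),((411,92),(148,76)),((411,98),(148,72))):
    p,e=tri(ray(t,f(a[0],220,4),f(a[1],150,4)),ray(d,f(b[0],210,3),f(b[1],180,3)))
    print(w2b(p).round(1),round(e,1))
for q in (1.4,1.57,1.75,2.0):
    g=b2w([47-90*np.cos(q),0,66+90*np.sin(q)]); 
    print(q,[round((x-220+.5)*4-.5) for x in proj(t,g)[:1]],round((proj(t,g)[1]-150)*4),[round((proj(d,g)[0]-210)*3),round((proj(d,g)[1]-180)*3)])
crop(t,300,160,345,215,12,"pics/t2.png");crop(d,240,190,300,270,8,"pics/s2.png")
go([66,0,220],171.3)
E
```

```text
[ 45.9  -2.7 157.9] 7.7
[ 46.4  -2.7 154.8] 8.0
[ 44.4  -2.9 157.7] 4.7
1.4 [401] 126 [162, 80]
1.57 [406] 96 [138, 75]
1.75 [412] 66 [113, 74]
2.0 [418] 28 [81, 79]
tcp board [-396.6  524.2  191.3] rpy [-179.99   -0.    157.03] turn [-0.    -0.    -0.249] shift [-462.6 -524.2  -28.7] F [-0.  -0.5  0.1] gap 85.3 t 0.4
```

View pics/t2.png

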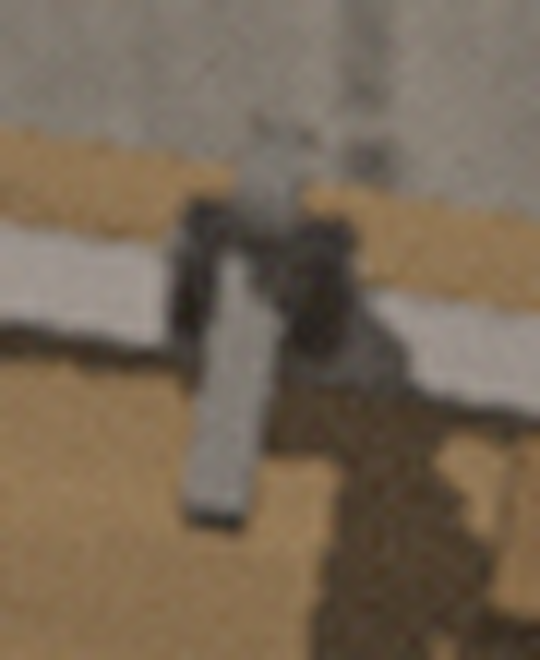

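View pics/s2.png

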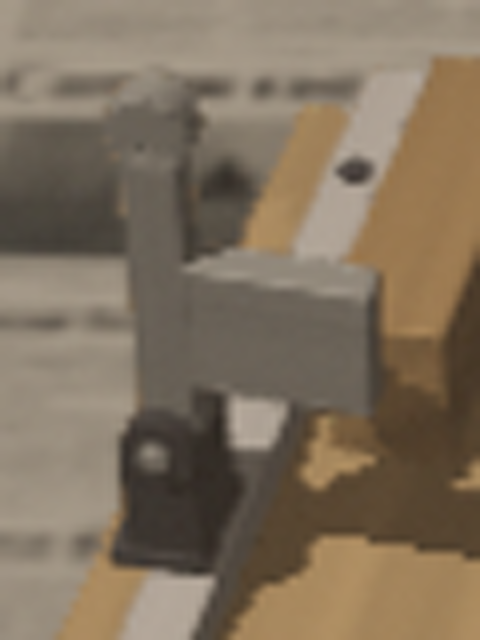

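```bash
python3 -m creep '{"translation":[[0,0,-15],[0,0,-15],[-31,-37,0],[-31,-37,0],[-31,-37,0],[-31,-37,0],[-31,-37,0],[-31,-37,0],[-31,-37,0],[-31,-37,0]],"rotation":[[0,0,-0.125],[0,0,-0.125],[0,0,0],[0,0,0],[0,0,0],[0,0,0],[0,0,0],[0,0,0],[0,0,0],[0,0,0]],"claw":[60,60,60,60,60,60,60,60,60,60]}' 20
python3 -m creep '{"translation":[[-31,-37,0],[-31,-37,0],[-31,-37,0],[-31,-37,0],[-31,-37,0],[-31,-37,0],[0,0,0],[0,0,0]],"rotation":[[0,0,0],[0,0,0],[0,0,0],[0,0,0],[0,0,0],[0,0,0],[0,0,0],[0,0,0]],"claw":[50,50,50,50,50,50,50,50]}' 20
python3 -c "
from h import *
go([45,-2,138],171.3)"
```

```text
time: 1.4
tool_pos: [435.5, 220.8, 221.8]
tcp_rot: [180.0, 0.0, 171.4]
ft_force: [0.6, 0.7, 0.6]
finger_gap: 60.0
time: 2.2
tool_pos: [585.4, -25.9, 220.9]
tcp_rot: [180.0, -0.1, 171.2]
ft_force: [-0.4, 0.4, -0.1]
finger_gap: 49.9
tcp board [ 38.1   5.7 220.9] rpy [ 1.7999e+02 -7.0000e-02  1.7122e+02] turn [ 0.    -0.001 -0.001] shift [-6.9 -7.7 82.9] F [-0.4  0.4 -0.1] gap 49.9 t 2.2
```

```bash
python3 -m creep '{"translation":[[-7,-8,20],[0,0,0]],"rotation":[[0,0,0],[0,0,0]],"claw":[50,50]}'
python3 - <<'E'
from h import *
t=snapshot("top"); d=snapshot("side")
crop(t,260,120,380,240,5,"pics/t3.png");crop(d,210,130,330,270,4,"pics/s3.png")
E
```

```text
time: 2.4
tool_pos: [589.5, -33.1, 199.0]
tcp_rot: [-180.0, -0.2, 171.4]
ft_force: [-1.1, -1.1, -0.6]
finger_gap: 49.6
```

View pics/s3.png

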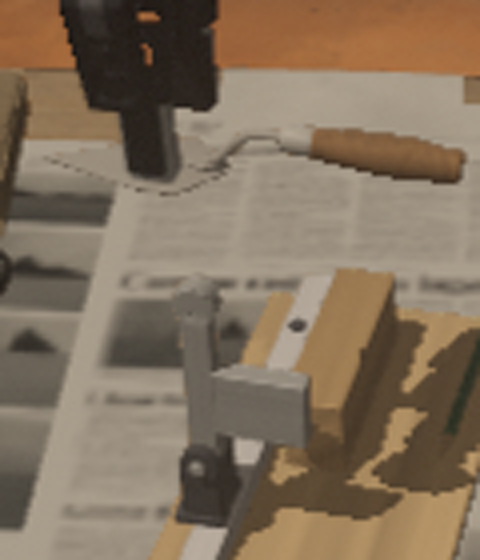

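Run:
```python
from h import *
d=snapshot("side")
s=sense(); b=w2b(s["tool_pos"]); print(b)
for dx,dy,dz in ((-11,25,4),(11,25,4),(-11,39,4),(11,39,4),(-11,32,4)):
    u,v=proj(d,b2w(b+[dx,dy,dz])); print((dx,dy),round((u-210)*4),round((v-130)*4))
u,v=proj(d,b2w([45,-2,157]));print(round((u-210)*4),round((v-130)*4))
```

```text
[ 4.44257174e+01 -1.31946534e-01  2.02121044e+02]
(-11, 25) 185 244
(11, 25) 136 239
(-11, 39) 175 263
(11, 39) 125 257
(-11, 32) 180 254
189 296
```

View pics/t3.png

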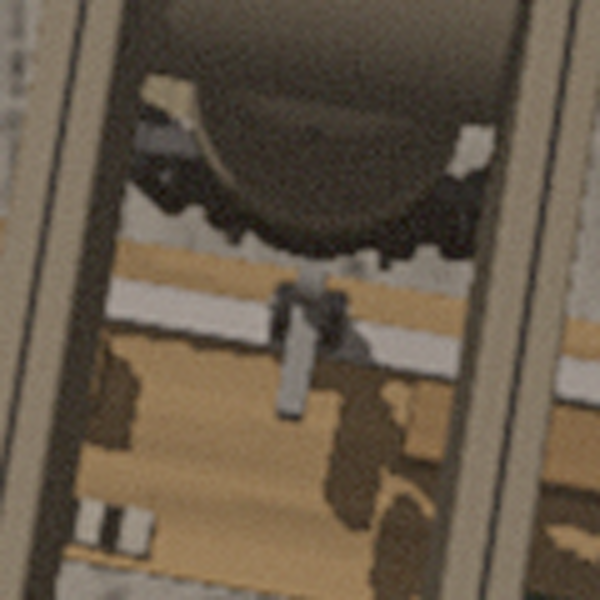

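Run:
```python
from h import *
d=snapshot("side"); crop(d,170,0,370,270,3,"pics/s4.png")
s=sense(); print(s["tool_pos"],s["joint_pos"],s["time"])
```

```text
[591.01922821 -32.7416737  202.55256507] [-8.14180968e+00  5.91334592e+00  8.57963583e+01  1.28406259e-02
  8.82397297e+01 -8.95694526e+01] 2.6
```

View pics/s4.png

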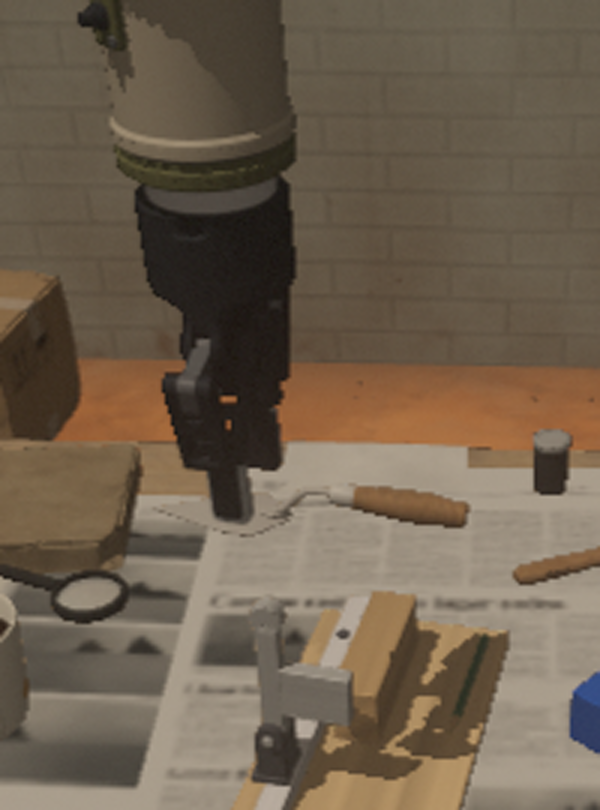

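Run:
```python
from h import *
d=snapshot("side")
o,dd=ray(d,170+(232)/3,520/3)
ob=w2b(o); db=np.array([*(RB.T@dd[:2]),dd[2]])
for y in (40,25,0,-25,-40): print((ob+db*(y-ob[1])/db[1]).round(1))
b=[44,0,202]
for y in (40,25,0,-25,-40):
  u,v=proj(d,b2w([44,y,202])); print(y,round((u-170)*3),round(v*3))
```

```text
[ 39.  40. 251.]
[ 45.2  25.  240.6]
[ 55.4   0.  223.3]
[ 65.7 -25.  206. ]
[ 71.8 -40.  195.6]
40 234 592
25 242 577
0 255 553
-25 267 529
-40 275 516
```

```bash
python3 -m creep '{"translation":[[0,0,20],[0,0,0],[0,0,0]],"rotation":[[0,0,0],[0,0,0],[0,0,0]],"claw":[50,50,50]}'
python3 - <<'E'
from h import *
d=snapshot("side"); crop(d,170,60,370,260,3,"pics/s5.png")
s=sense(); print(w2b(s["tool_pos"]),s["time"],s["tcp_rot"])
E
```

```text
time: 2.95
tool_pos: [590.7, -33.4, 181.8]
tcp_rot: [180.0, -0.0, 171.4]
ft_force: [0.5, 0.4, -0.0]
finger_gap: 50.0
[ 45.0620661   -0.96416046 182.38026437] 3.0 [1.79996709e+02 3.31661843e-02 1.71380448e+02]
```

View pics/s5.png

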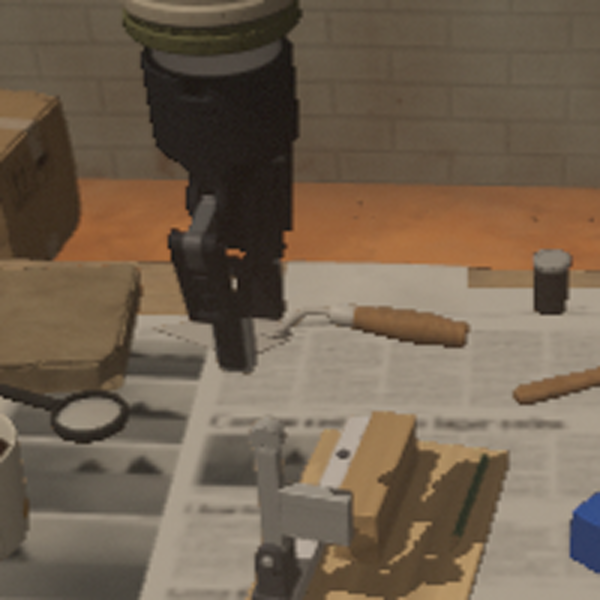

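Run:
```python
from h import *
d=snapshot("side"); t=snapshot("top")
print(proj(t,[0,0,0]),proj(t,[100,100,0]),proj(t,[100,-100,0]),proj(d,[0,0,0]),proj(d,[100,100,0]),proj(d,[100,-100,0]))
cv2.imwrite("pics/d5.png",d["frame"][:,:,::-1]);cv2.imwrite("pics/t5.png",t["frame"][:,:,::-1])
for y in (0,):
  for z in (182,192,202,212,222):
    u,v=proj(d,b2w([45,y,z]));print(z,round((u-170)*3),round((v-60)*3))
```

```text
(np.float64(300.50136326568474), np.float64(450.3766748219231)) (np.float64(256.79855156276784), np.float64(404.0242068547607)) (np.float64(345.9358905105369), np.float64(405.6049792511409)) (np.float64(561.5445299597835), np.float64(285.6279085052008)) (np.float64(524.4233651902197), np.float64(324.5393482613721)) (np.float64(498.2709069416925), np.float64(249.9757296353517))
182 257 400
192 255 387
202 253 373
212 251 358
222 250 344
```

View pics/t5.png

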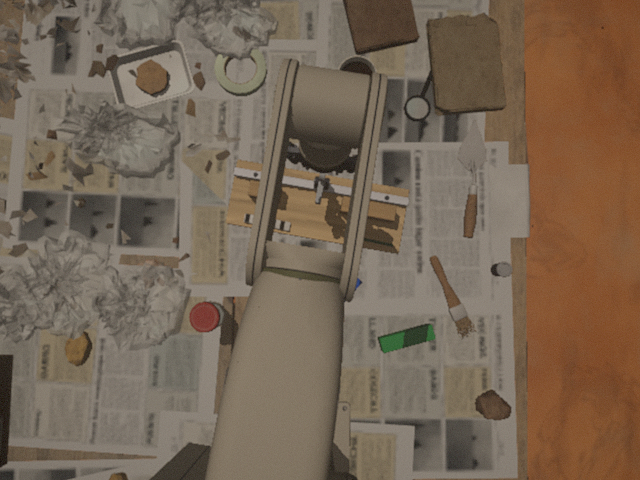

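View pics/d5.png

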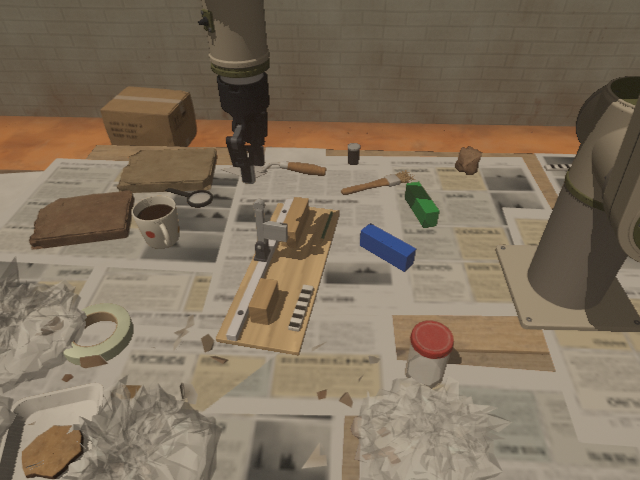

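Run:
```python
from h import *
d=snapshot("side"); t=snapshot("top")
for z in (250,300,350,400): print(z,proj(t,b2w([45,0,z])),proj(t,b2w([60,-27,z])),proj(d,b2w([45,0,z])),proj(d,b2w([60,-27,z])))
crop(t,270,50,390,220,4,"pics/t6.png")
```

```text
250 (np.float64(322.05813278592626), np.float64(165.00293751598355)) (np.float64(337.7256214316068), np.float64(159.59049357821544)) (np.float64(251.43433895417996), np.float64(160.5944136498287)) (np.float64(247.92431793684753), np.float64(151.58633555237788))
300 (np.float64(322.6728665953211), np.float64(158.96282893722895)) (np.float64(339.1273295644383), np.float64(153.28323877158485)) (np.float64(248.07419442218898), np.float64(133.85438661965463)) (np.float64(244.50657489523638), np.float64(125.20971863053792))
350 (np.float64(323.3527211520825), np.float64(152.28287205533584)) (np.float64(340.6773985726685), np.float64(146.30840572769043)) (np.float64(244.39970995015193), np.float64(104.61284264178101)) (np.float64(240.7785355502558), np.float64(96.43837319148881))
400 (np.float64(324.1086228695713), np.float64(144.85570865758206)) (np.float64(342.4006990666391), np.float64(138.55408436129548)) (np.float64(240.3646115530605), np.float64(72.50153338696688)) (np.float64(236.69593277751557), np.float64(64.93066530662455))
```

View pics/t6.png

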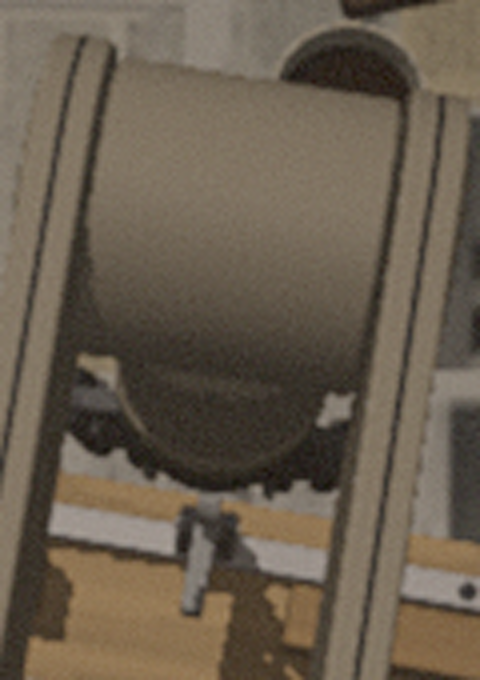

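```bash
python3 -m creep '{"translation":[[0,0,0],[0,0,0],[0,0,0],[0,0,0],[0,0,0],[0,0,0]],"rotation":[[0,0,0],[0,0,0],[0,0,0],[0,0,0],[0,0,0],[0,0,0]],"claw":[0,0,0,0,0,0]}'
python3 - <<'E'
from h import *
d=snapshot("side"); crop(d,210,90,310,230,5,"pics/s7.png")
s=sense(); print(w2b(s["tool_pos"]),s["time"],s["tcp_rot"],proj(d,s["tool_pos"]))
E
```

```text
time: 3.8
tool_pos: [591.0, -33.8, 181.5]
tcp_rot: [-180.0, -0.0, 171.4]
ft_force: [0.1, -0.2, 0.2]
finger_gap: -0.3
[ 44.93655128  -1.24093394 181.46804189] 3.85 [-1.79999617e+02 -2.59303227e-03  1.71358364e+02] (np.float64(255.84101664127547), np.float64(193.3399306837712))
```

View pics/s7.png

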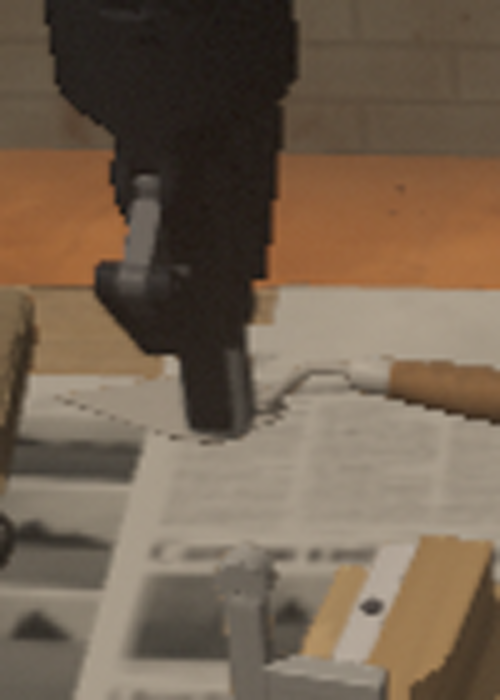

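```bash
python3 -m creep '{"translation":[[0,0,0],[0,0,0],[0,0,0],[0,0,0],[0,0,8],[0,0,8],[0,0,8],[0,0,0]],"rotation":[[0,0,0],[0,0,0],[0,0,0],[0,0,0],[0,0,0],[0,0,0],[0,0,0],[0,0,0]],"claw":[55,55,55,55,55,55,55,55]}'
python3 - <<'E'
from h import *
d=snapshot("side"); crop(d,210,90,310,230,5,"pics/s8.png")
s=sense(); print(w2b(s["tool_pos"]),s["time"],s["ft_force"],proj(d,s["tool_pos"]))
E
```

```text
time: 4.65
tool_pos: [589.7, -33.6, 155.1]
tcp_rot: [-180.0, -0.2, 171.4]
ft_force: [-0.2, 0.3, 0.6]
finger_gap: 55.2
[ 44.02545049  -1.24103682 156.0002463 ] 4.7 [-0.00944518 -1.00497103 -0.17249608] (np.float64(257.7461100499049), np.float64(204.79168125154283))
```

View pics/s8.png

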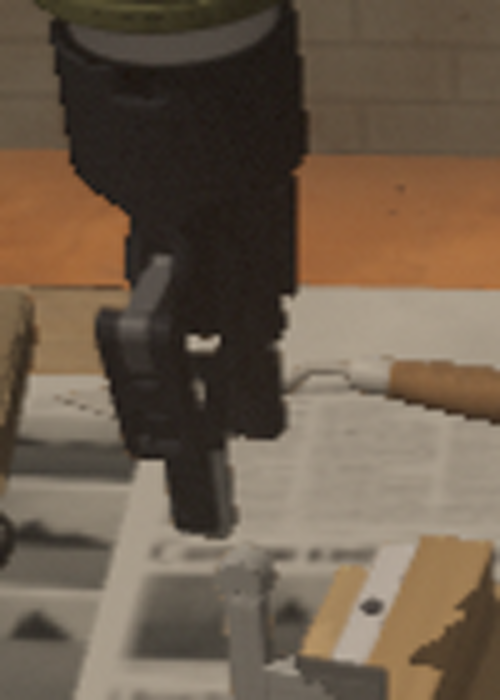

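```bash
python3 -m creep '{"translation":[[0,0,9],[0,0,9],[0,0,0],[0,0,0],[0,0,0],[0,0,0]],"rotation":[[0,0,0],[0,0,0],[0,0,0],[0,0,0],[0,0,0],[0,0,0]],"claw":[50,50,40,30,20,20]}'
python3 - <<'E'
from h import *
d=snapshot("side"); crop(d,210,90,310,230,5,"pics/s9.png")
s=sense(); print(w2b(s["tool_pos"]),s["time"],s["ft_force"],s["finger_gap"])
E
```

```text
time: 5.3
tool_pos: [591.4, -33.9, 140.0]
tcp_rot: [-180.0, 0.0, 171.4]
ft_force: [0.4, 0.1, -0.0]
finger_gap: 20.0
[ 45.27380665  -1.22163484 139.98803706] 5.35 [-0.46068737 -0.07516052  0.15625586] 20.068995568882823
```

View pics/s9.png

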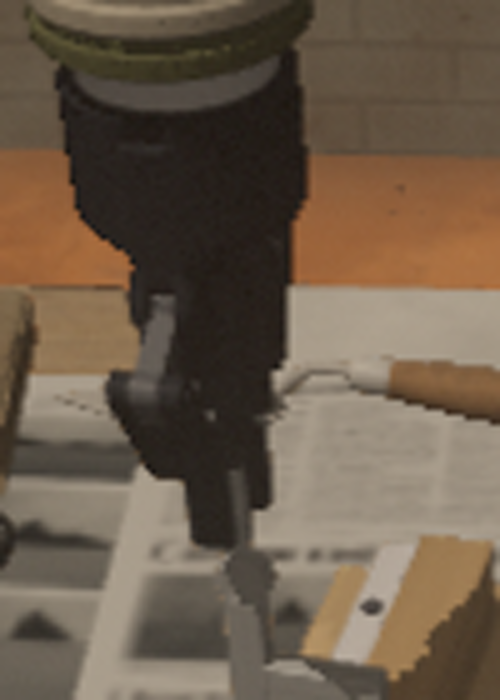

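```bash
python3 -m creep '{"translation":[[0,0,0],[0,0,0],[0,0,8],[0,0,8],[0,0,8],[0,0,6],[0,0,0]],"rotation":[[0,0,0],[0,0,0],[0,0,0],[0,0,0],[0,0,0],[0,0,0],[0,0,0]],"claw":[40,40,40,40,40,40,40]}'
python3 - <<'E'
from h import *
d=snapshot("side"); crop(d,210,90,310,230,5,"pics/s10.png")
s=sense(); print(w2b(s["tool_pos"]),s["time"],s["ft_force"],s["finger_gap"])
E
```

```text
time: 6.05
tool_pos: [589.9, -33.7, 107.6]
tcp_rot: [-180.0, -0.2, 171.4]
ft_force: [-0.5, 0.3, 0.3]
finger_gap: 40.1
[ 44.31865247  -1.23707347 108.51914218] 6.1 [0.23805102 0.20875454 1.00337694] 40.12941405893499
```

View pics/s10.png

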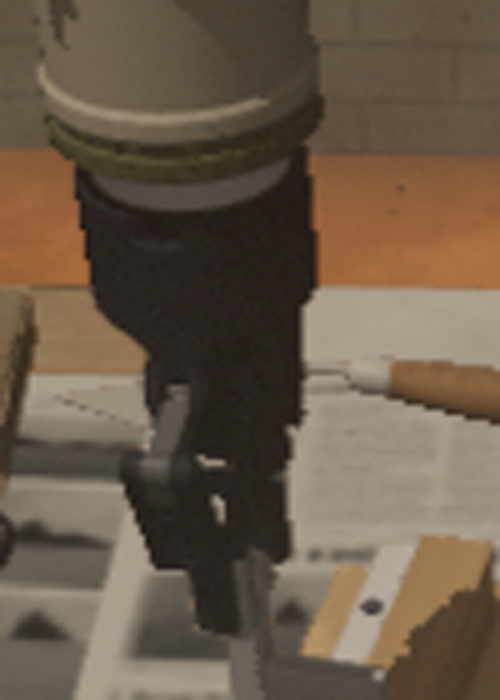

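```bash
python3 -m creep '{"translation":[[4,0,0],[0,0,0],[0,0,0],[0,0,0],[0,0,0]],"rotation":[[0,0,0],[0,0,0],[0,0,0],[0,0,0],[0,0,0]],"claw":[30,20,10,5,5]}' 20
python3 - <<'E'
from h import *
d=snapshot("side"); crop(d,210,90,310,230,5,"pics/s11.png")
s=sense(); print(w2b(s["tool_pos"]),s["time"],s["ft_force"],s["finger_gap"])
E
```

```text
time: 6.6
tool_pos: [587.2, -34.1, 110.2]
tcp_rot: [-179.9, 0.0, 171.3]
ft_force: [-2.3, -4.1, 2.7]
finger_gap: 11.7
[ 41.22383098  -2.11006996 110.12288278] 6.65 [-1.82489549 -4.69191197  2.63100755] 11.703577432657415
```

View pics/s11.png

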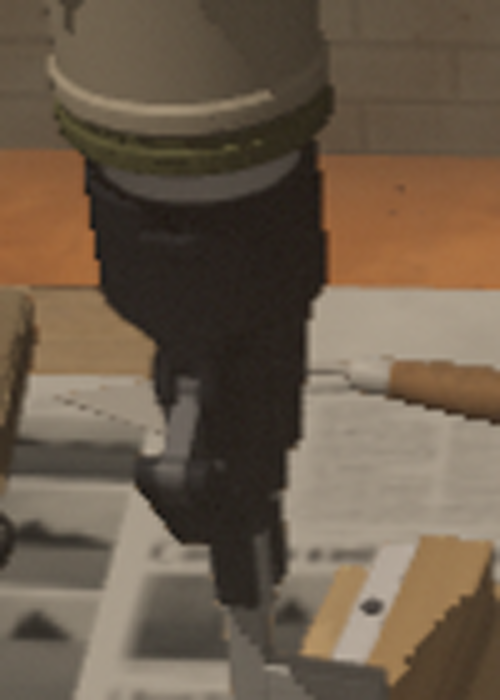

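```bash
python3 -m creep '{"translation":[[7.5,0,1],[7.6,0,1.1],[6.5,0,1.9],[6.4,0,2],[0,0,0]],"rotation":[[0,0,0],[0,0,0],[0,0,0],[0,0,0],[0,0,0]],"claw":[5,5,5,5,5]}' 25
python3 - <<'E'
from h import *
d=snapshot("side"); crop(d,210,110,330,250,5,"pics/s12.png")
s=sense(); print(w2b(s["tool_pos"]),s["time"],s["ft_force"],s["finger_gap"])
E
```

```text
time: 7.15
tool_pos: [559.9, -29.8, 104.5]
tcp_rot: [-179.9, 0.1, 171.3]
ft_force: [-1.6, -4.8, 2.8]
finger_gap: 11.0
[ 13.61797631  -2.02809172 104.54045414] 7.2 [-1.84880563 -5.40556258  3.65674166] 11.013383033917938
```

View pics/s12.png

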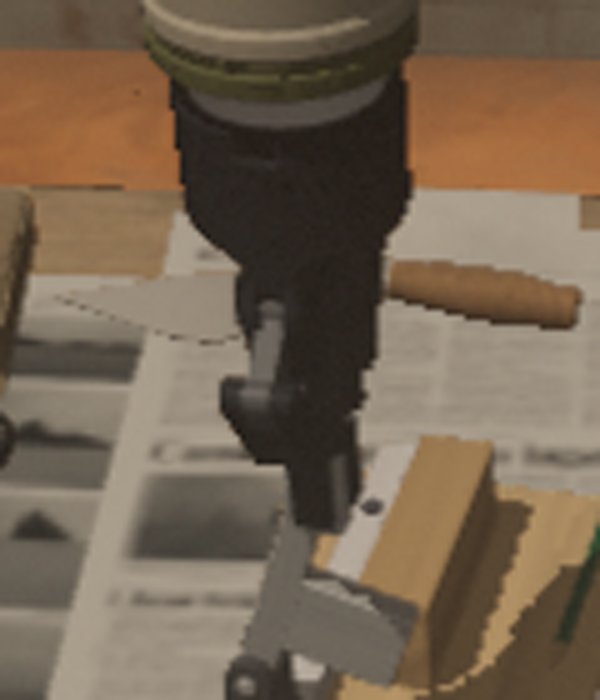

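```bash
python3 -m creep '{"translation":[[6.2,0.5,2.8],[6,0,3],[5.6,0,3.7],[5.5,0,3.9],[5,0,4.5],[5,0,4.7],[4.3,0,5.2],[4.1,0,5.3],[0,0,0]],"rotation":[[0,0,0],[0,0,0],[0,0,0],[0,0,0],[0,0,0],[0,0,0],[0,0,0],[0,0,0],[0,0,0]],"claw":[5,5,5,5,5,5,5,5,5]}' 25
python3 - <<'E'
from h import *
d=snapshot("side"); crop(d,210,110,330,250,5,"pics/s13.png")
s=sense(); print(w2b(s["tool_pos"]),s["time"],s["ft_force"],s["finger_gap"])
E
```

```text
time: 8.1
tool_pos: [517.5, -23.1, 70.6]
tcp_rot: [-179.9, -0.0, 171.3]
ft_force: [-5.8, -5.5, 5.0]
finger_gap: 11.5
[-29.28400159  -1.73581789  70.74390637] 8.15 [-6.03542285 -6.59456577  5.73694816] 11.053797011894407
```

View pics/s13.png

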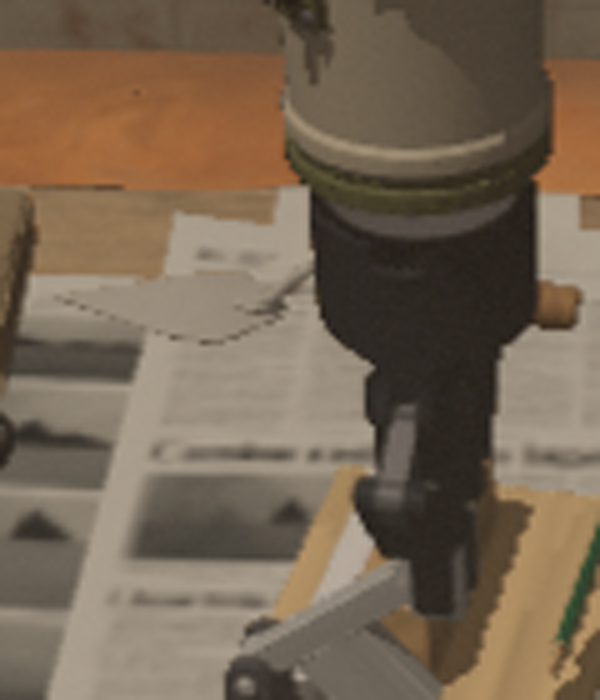

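```bash
python3 -m creep '{"translation":[[4,0.5,5.7],[3.5,0,6],[3,0,6.2],[2.5,0,6.3],[1.8,0,6.5],[1.2,0,6.7],[0.7,0,6.7],[0.3,0,6.7],[0,0,0]],"rotation":[[0,0,0],[0,0,0],[0,0,0],[0,0,0],[0,0,0],[0,0,0],[0,0,0],[0,0,0],[0,0,0]],"claw":[5,5,5,5,5,5,5,5,5]}' 25
python3 - <<'E'
from h import *
d=snapshot("side"); crop(d,210,130,330,270,5,"pics/s14.png")
s=sense(); print(w2b(s["tool_pos"]),s["time"],s["ft_force"],s["finger_gap"])
E
```

```text
time: 9.05
tool_pos: [499.5, -20.2, 18.4]
tcp_rot: [-179.9, -0.2, 171.3]
ft_force: [-7.8, -7.5, 3.0]
finger_gap: 11.8
[-47.53095241  -1.61024089  18.67681092] 9.1 [-7.62313251 -6.99674687  1.00983923] 11.395223566412648
```

View pics/s14.png

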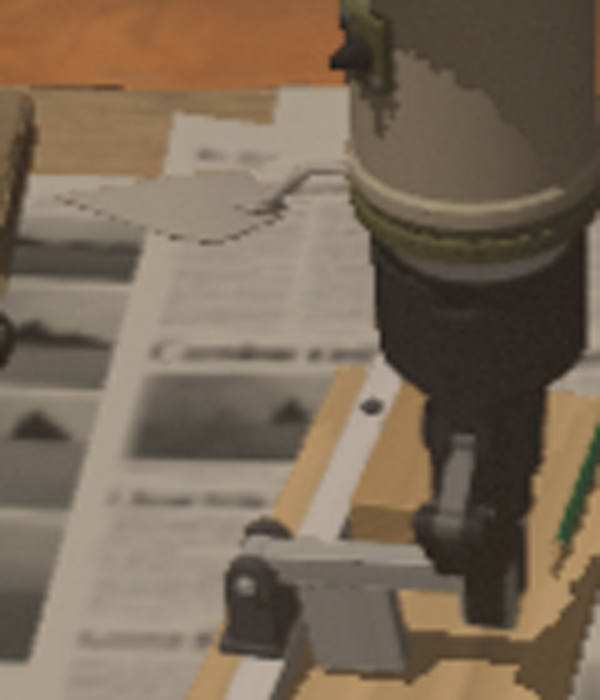

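```bash
python3 -m creep '{"translation":[[-2,0.5,3],[0,0,0],[0,0,0]],"rotation":[[0,0,0],[0,0,0],[0,0,0]],"claw":[5,5,5]}' 30
python3 -m creep '{"translation":[[0,0,3],[0,0,0],[0,0,0]],"rotation":[[0,0,0],[0,0,0],[0,0,0]],"claw":[5,5,5]}' 30
```

```text
time: 9.4
tool_pos: [499.6, -20.2, 15.0]
tcp_rot: [-179.8, -0.4, 171.3]
ft_force: [-15.1, -9.9, 3.8]
finger_gap: 11.6
time: 9.7
tool_pos: [499.8, -20.2, 12.0]
tcp_rot: [-179.8, -0.4, 171.3]
ft_force: [-13.3, -9.7, 1.9]
finger_gap: 11.4
```

```bash
python3 -m creep '{"translation":[[3,-1,0],[0,0,3],[0,0,0]],"rotation":[[0,0,0],[0,0,0],[0,0,0]],"claw":[5,5,5]}' 30
python3 - <<'E'
from h import *
d=snapshot("side"); crop(d,210,130,330,270,5,"pics/s15.png")
t=snapshot("top"); crop(t,260,140,400,260,5,"pics/t15.png")
s=sense(); print(w2b(s["tool_pos"]),s["time"],s["ft_force"],s["finger_gap"],s["joint_pos"])
E
```

```text
time: 10.0
tool_pos: [500.1, -20.3, 10.5]
tcp_rot: [-179.9, -0.0, 171.3]
ft_force: [-4.0, -5.8, 2.3]
finger_gap: 11.2
[-47.05514334  -1.65331693  10.59103001] 10.1 [-2.760756   -6.38740716  1.85960989] 11.513173299248978 [-8.14348923e+00  1.88866605e+00  1.10978625e+02 -7.38089718e-02
  6.71698089e+01 -8.94591644e+01]
```

View pics/s15.png

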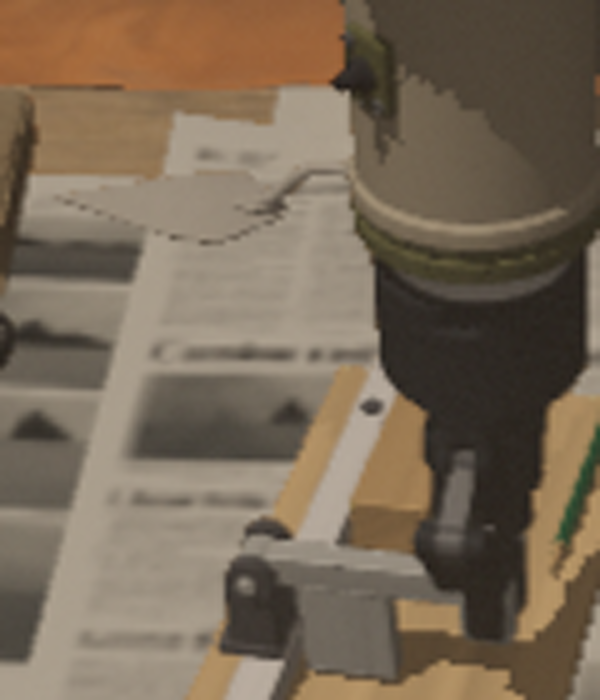

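View pics/t15.png

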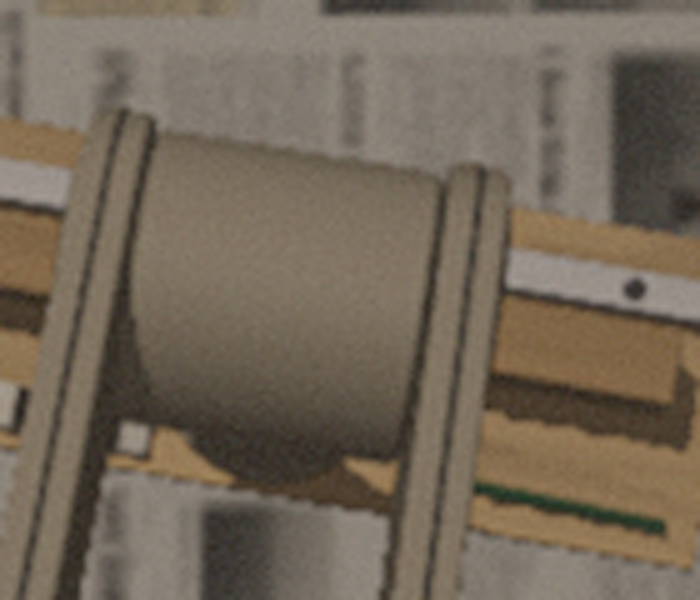

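```bash
python3 -m creep '{"translation":[[0,0,2],[0,0,2],[0,0,0]],"rotation":[[0,0,0],[0,0,0],[0,0,0]],"claw":[5,5,5]}' 30
python3 - <<'E'
from h import *
d=snapshot("side"); crop(d,230,210,310,280,9,"pics/s16.png")
for q in (0,.1,.2):
  for a in (0,45,79): print(q,a,[(round((u-230+.5)*9),round((v-210+.5)*9)) for u,v in [proj(d,b2w([47-a*np.cos(q),0+6,66+a*np.sin(q)]))]])
for c in ((-6,12),(32,12),(-6,58)): print(c,[(round((u-230+.5)*9),round((v-210+.5)*9)) for u,v in [proj(d,b2w([c[0],6,c[1]]))]])
E
```

```text
time: 10.4
tool_pos: [500.1, -20.3, 7.5]
tcp_rot: [-179.9, -0.0, 171.3]
ft_force: [-8.6, -5.7, 10.7]
finger_gap: 11.4
0 0 [(272, 309)]
0 45 [(474, 336)]
0 79 [(628, 356)]
0.1 0 [(272, 309)]
0.1 45 [(472, 320)]
0.1 79 [(625, 328)]
0.2 0 [(272, 309)]
0.2 45 [(467, 304)]
0.2 79 [(618, 300)]
(-6, 12) [(524, 519)]
(32, 12) [(360, 497)]
(-6, 58) [(512, 368)]
```

View pics/s16.png

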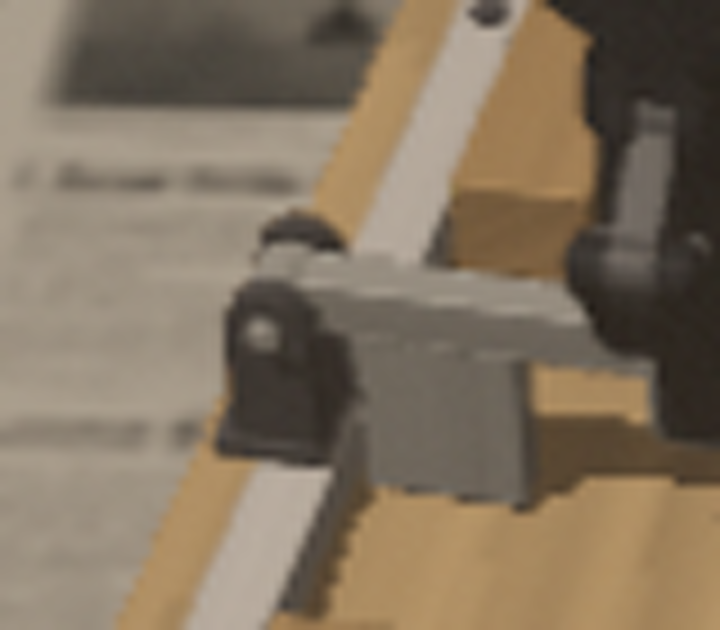

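```bash
python3 -m creep '{"translation":[[0,0,2],[0,0,0]],"rotation":[[0,0,0],[0,0,0]],"claw":[5,5]}' 30
python3 - <<'E'
from h import *
d=snapshot("side")
for v in (176.5,177.5,178.7):
  o,dd=ray(d,254,v); ob=w2b(o); db=np.array([*(RB.T@dd[:2]),dd[2]])
  for y in (-1,8): print(v,(ob+db*(y-ob[1])/db[1]).round(1))
E
```

```text
time: 10.65
tool_pos: [500.3, -20.4, 7.0]
tcp_rot: [-179.9, -0.0, 171.4]
ft_force: [-16.9, -4.9, 26.0]
finger_gap: 11.3
176.5 [ 44.4  -1.  217.5]
176.5 [ 40.8   8.  223.8]
177.5 [ 44.6  -1.  215.4]
177.5 [ 41.    8.  221.7]
178.7 [ 44.9  -1.  212.9]
178.7 [ 41.3   8.  219.3]
```

```bash
python3 -m creep '{"translation":[[1,0,-2],[0,0,0],[0,0,0],[0,0,-20],[0,0,-30],[0,0,-40],[0,0,-40],[0,0,0]],"rotation":[[0,0,0],[0,0,0],[0,0,0],[0,0,0],[0,0,0],[0,0,0],[0,0,0],[0,0,0]],"claw":[40,40,40,60,60,85,85,85]}'
python3 - <<'E'
from h import *
d=snapshot("side"); crop(d,210,130,350,330,4,"pics/s17.png")
t=snapshot("top"); crop(t,220,140,420,260,4,"pics/t17.png")
go([8,-112,100],81.3)
E
```

```text
time: 11.5
tool_pos: [503.7, -19.7, 143.2]
tcp_rot: [180.0, 0.6, 171.4]
ft_force: [0.3, 0.4, 0.4]
finger_gap: 84.9
tcp board [-46.7  -0.6 137.7] rpy [1.7998e+02 1.6000e-01 1.7137e+02] turn [0.002 0.002 1.572] shift [-111.4   54.7   37.7] F [-0.2  0.8 -0.5] gap 85.1 t 11.6
```

View pics/s17.png

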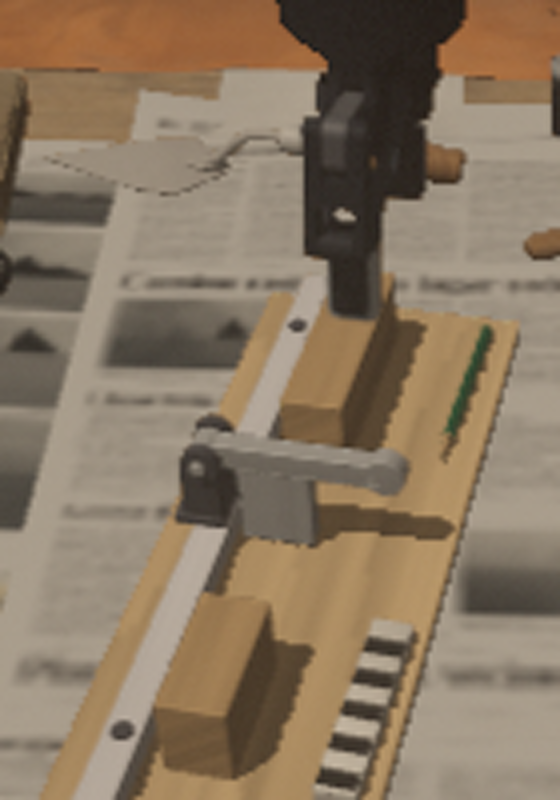

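View pics/t17.png

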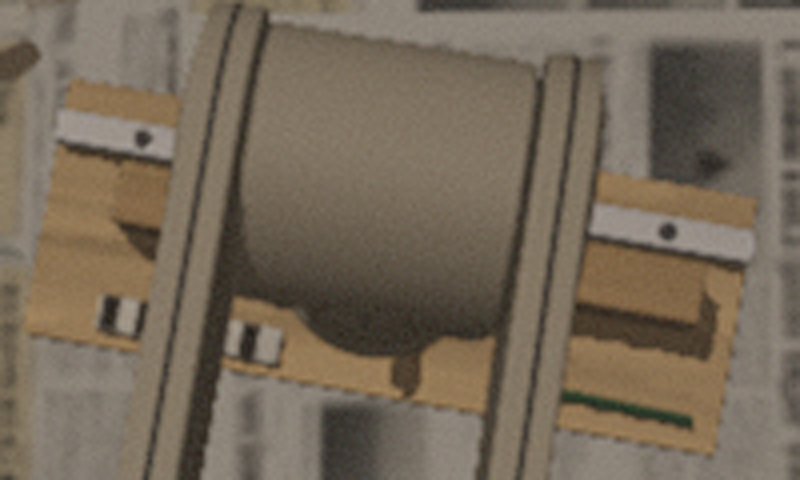

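```bash
python3 -m creep '{"translation":[[0,0,0],[0,0,0],[0,0,0],[0,0,0],[0,0,0],[0,0,0],[0,0,0],[0,0,0],[0,0,0],[0,0,0]],"rotation":[[0,0,0.143],[0,0,0.143],[0,0,0.143],[0,0,0.143],[0,0,0.143],[0,0,0.143],[0,0,0.143],[0,0,0.143],[0,0,0.143],[0,0,0.143]],"claw":[85,85,85,85,85,85,85,85,85,85]}'
python3 -m creep '{"translation":[[0,0,0],[-37,18,0],[-37,18,0],[-37,18,10],[0,0,0],[0,0,0]],"rotation":[[0,0,0.142],[0,0,0],[0,0,0],[0,0,0],[0,0,0],[0,0,0]],"claw":[85,85,85,85,85,85]}'
python3 - <<'E'
from h import *
go([8,-112,100],81.3)
d=snapshot("side"); crop(d,210,80,350,280,4,"pics/s18.png")
b=w2b(sense()["tool_pos"]);print(b)
for dz in (0,38,45):
  for c in ((42,11),(42,-11),(-42,11),(-57,11),(-42,-11)):
    u,v=proj(d,b2w(b+[c[0],c[1],dz])); print(dz,c,round((u-210+.5)*4),round((v-80+.5)*4))
E
```

```text
time: 12.6
tool_pos: [498.1, -19.1, 134.2]
tcp_rot: [-179.8, -0.0, 89.1]
ft_force: [0.4, -0.8, -0.3]
finger_gap: 85.1
time: 13.2
tool_pos: [534.5, -137.4, 123.9]
tcp_rot: [-179.7, -0.1, 81.2]
ft_force: [-0.9, 0.3, 0.1]
finger_gap: 85.0
tcp board [   4.7 -112.2  123.9] rpy [-1.7975e+02 -7.0000e-02  8.1180e+01] turn [-0.004 -0.001 -0.002] shift [ 0.2  3.3 23.9] F [-0.9  0.3  0.1] gap 85.0 t 13.2
[   4.92443476 -111.39423469  124.60674058]
0 (42, 11) 252 434
0 (42, -11) 263 410
0 (-42, 11) 413 453
0 (-57, 11) 443 456
0 (-42, -11) 423 428
38 (42, 11) 246 371
38 (42, -11) 258 347
38 (-42, 11) 412 389
38 (-57, 11) 442 392
38 (-42, -11) 421 364
45 (42, 11) 245 359
45 (42, -11) 257 335
45 (-42, 11) 412 377
45 (-57, 11) 442 380
45 (-42, -11) 421 352
```

View pics/s18.png

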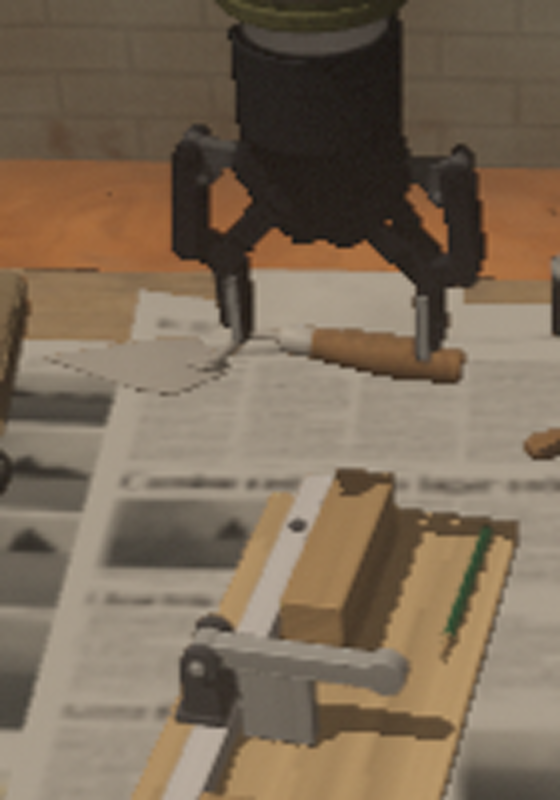

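```bash
python3 -m creep '{"translation":[[0,2,35],[0,0,35],[0,0,30],[0,0,15],[0,0,0],[0,0,0]],"rotation":[[0,0,0],[0,0,0],[0,0,0],[0,0,0],[0,0,0],[0,0,0]],"claw":[85,85,85,85,85,85]}'
python3 - <<'E'
from h import *
go([8,-112,-4],81.3)
d=snapshot("side"); crop(d,210,80,350,280,4,"pics/s19.png")
E
```

```text
time: 13.85
tool_pos: [538.6, -137.2, 12.6]
tcp_rot: [179.9, 0.0, 81.3]
ft_force: [0.6, -0.9, 1.2]
finger_gap: 85.3
tcp board [   8.8 -111.4   12.6] rpy [1.7995e+02 1.0000e-02 8.1340e+01] turn [0.001 0.    0.001] shift [-0.6 -0.8 16.6] F [ 0.6 -0.9  1.2] gap 85.3 t 13.85
```

View pics/s19.png

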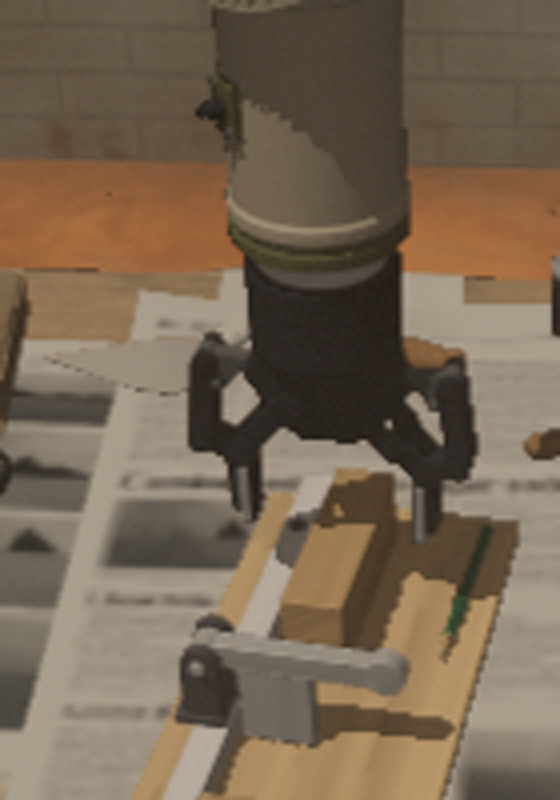

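```bash
python3 -m creep '{"translation":[[0,-1,9],[0,0,9],[0,0,0],[0,0,0],[0,0,0],[0,0,0]],"rotation":[[0,0,0],[0,0,0],[0,0,0],[0,0,0],[0,0,0],[0,0,0]],"claw":[85,85,60,45,45,45]}' 25
python3 - <<'E'
from h import *
go([8,-112,-4],81.3)
d=snapshot("side"); crop(d,210,80,350,280,4,"pics/s20.png")
E
```

```text
time: 14.5
tool_pos: [537.3, -137.6, -6.1]
tcp_rot: [180.0, 0.0, 81.3]
ft_force: [-0.6, 0.2, 0.3]
finger_gap: 44.8
tcp board [   7.5 -111.9   -6.1] rpy [1.7997e+02 1.0000e-02 8.1290e+01] turn [ 0.  0. -0.] shift [-0.1  0.5 -2.1] F [-0.6  0.2  0.3] gap 44.8 t 14.5
```

View pics/s20.png

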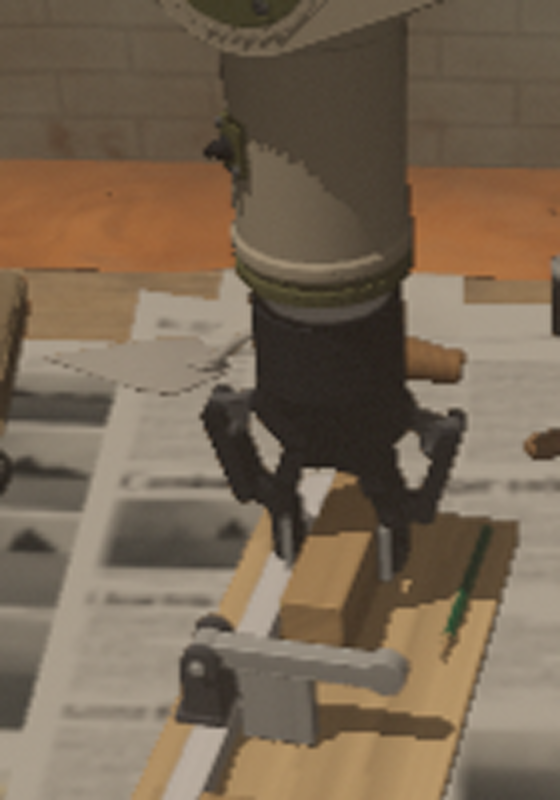

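```bash
python3 -m creep '{"translation":[[0,0,0],[0,0,0],[0,0,0],[0,0,0]],"rotation":[[0,0,0],[0,0,0],[0,0,0],[0,0,0]],"claw":[36,30,28,28]}' 25
python3 - <<'E'
from h import *
go([8,-112,-4],81.3)
d=snapshot("side"); crop(d,210,80,350,280,4,"pics/s21.png")
E
```

```text
time: 14.95
tool_pos: [537.5, -137.6, -5.9]
tcp_rot: [179.9, 0.0, 81.3]
ft_force: [0.7, -0.3, 3.4]
finger_gap: 33.6
tcp board [   7.8 -111.9   -5.9] rpy [1.7994e+02 1.0000e-02 8.1290e+01] turn [ 0.001  0.    -0.   ] shift [-0.1  0.2 -1.9] F [ 0.7 -0.3  3.4] gap 33.6 t 14.95
```

View pics/s21.png

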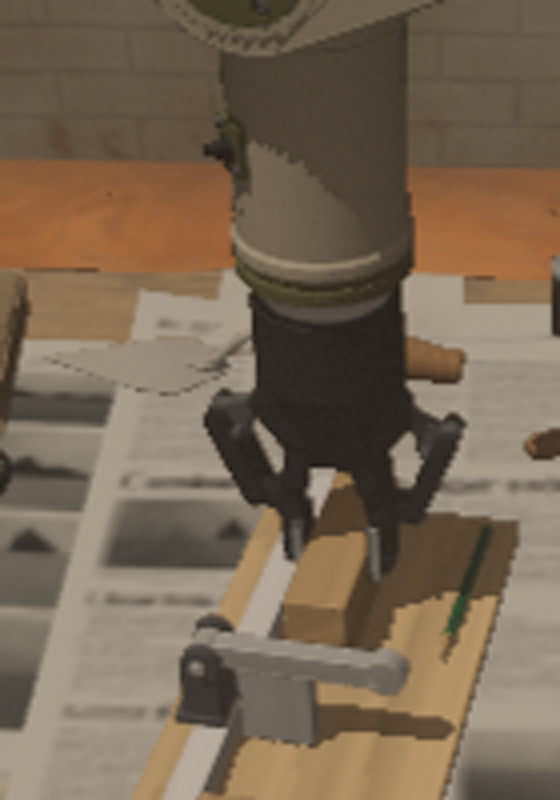

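```bash
python3 -m creep '{"translation":[[0,3,0],[0,3,0],[0,0,0]],"rotation":[[0,0,0],[0,0,0],[0,0,0]],"claw":[28,28,28]}' 25
python3 -m creep '{"translation":[[0,2,0],[0,0,0],[0,0,0]],"rotation":[[0,0,0],[0,0,0],[0,0,0]],"claw":[28,28,28]}' 25
python3 -m creep '{"translation":[[0,1,0],[0,0,0],[0,0,0]],"rotation":[[0,0,0],[0,0,0],[0,0,0]],"claw":[28,28,28]}' 25
```

```text
time: 15.3
tool_pos: [542.3, -138.4, -5.9]
tcp_rot: [-179.9, 0.0, 81.3]
ft_force: [-5.4, 1.4, 10.4]
finger_gap: 33.6
time: 15.6
tool_pos: [544.0, -138.6, -5.9]
tcp_rot: [-179.9, 0.0, 81.3]
ft_force: [-6.8, 0.6, 12.3]
finger_gap: 33.6
time: 15.9
tool_pos: [544.7, -138.7, -5.9]
tcp_rot: [-179.9, 0.0, 81.3]
ft_force: [-8.4, 0.7, 13.1]
finger_gap: 33.5
```

```bash
python3 -m creep '{"translation":[[0,0,-0.7],[0,0,0]],"rotation":[[0,0,0],[0,0,0]],"claw":[28,28]}' 25
python3 -m creep '{"translation":[[0,1.5,0],[0,0,0],[0,0,0]],"rotation":[[0,0,0],[0,0,0],[0,0,0]],"claw":[28,28,28]}' 25
python3 - <<'E'
from h import *
go([18,-66,-4],81.3)
t=snapshot("top"); crop(t,300,160,420,250,6,"pics/t22.png")
d=snapshot("side"); crop(d,250,170,330,270,7,"pics/s22.png")
E
```

```text
time: 16.1
tool_pos: [545.4, -138.7, -5.9]
tcp_rot: [-179.9, -0.0, 81.3]
ft_force: [-2.0, 0.3, 3.8]
finger_gap: 33.9
time: 16.4
tool_pos: [547.3, -139.0, -5.9]
tcp_rot: [-180.0, -0.0, 81.3]
ft_force: [-1.9, 1.0, 1.7]
finger_gap: 33.6
tcp board [  17.6 -111.8   -5.9] rpy [-179.98   -0.     81.29] turn [-0. -0. -0.] shift [45.8  0.4 -1.9] F [-1.9  1.   1.7] gap 33.6 t 16.4
```

View pics/s22.png

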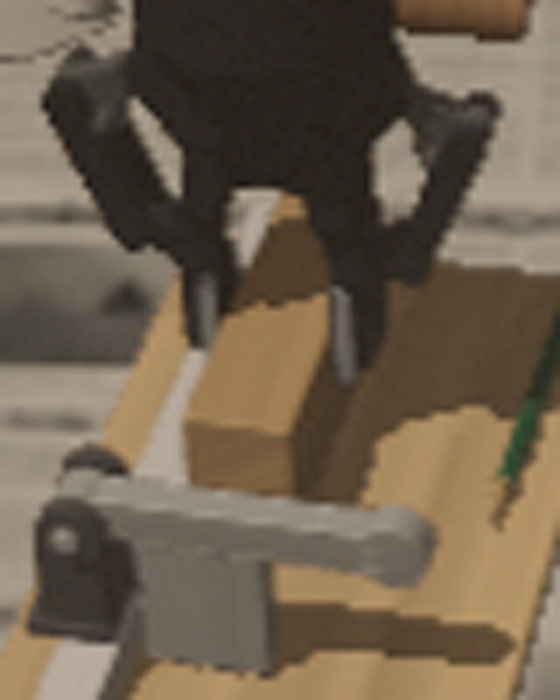

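View pics/t22.png

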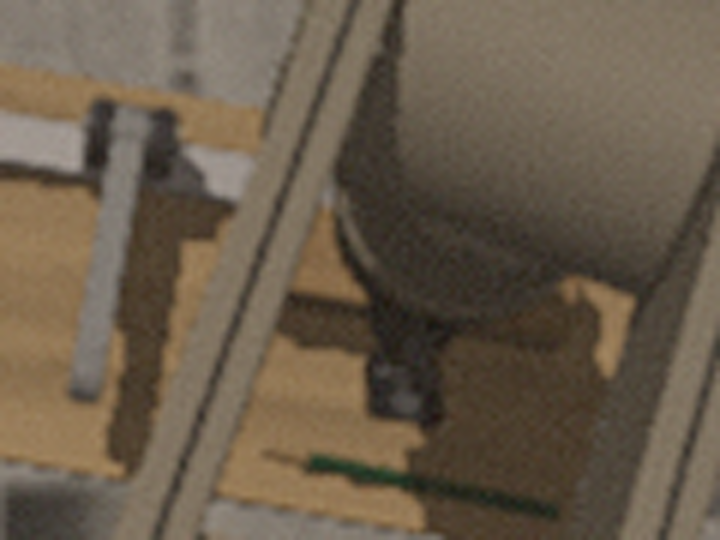

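```bash
python3 -m creep '{"translation":[[0,1.5,0],[0,0,0],[0,0,0]],"rotation":[[0,0,0],[0,0,0],[0,0,0]],"claw":[28,28,28]}' 25
python3 -m creep '{"translation":[[0,1.5,0],[0,0,0],[0,0,0]],"rotation":[[0,0,0],[0,0,0],[0,0,0]],"claw":[28,28,28]}' 25
python3 -m creep '{"translation":[[0,1,0],[0,0,0],[0,0,0]],"rotation":[[0,0,0],[0,0,0],[0,0,0]],"claw":[28,28,28]}' 25
```

```text
time: 16.8
tool_pos: [547.5, -139.1, -5.9]
tcp_rot: [-179.8, -0.0, 81.3]
ft_force: [-8.8, 0.5, 7.6]
finger_gap: 33.5
time: 17.1
tool_pos: [547.5, -139.1, -5.9]
tcp_rot: [-179.7, -0.0, 81.3]
ft_force: [-16.2, 3.0, 15.5]
finger_gap: 33.7
time: 17.4
tool_pos: [547.4, -139.1, -5.9]
tcp_rot: [-179.5, -0.0, 81.3]
ft_force: [-22.2, 2.1, 20.1]
finger_gap: 33.4
```

```bash
python3 -m creep '{"translation":[[0,-3,0],[10,0,0],[10,0,0],[10,0,0],[8,0,0],[0,0,0],[0,0,0]],"rotation":[[0,0,0],[0,0,0],[0,0,0],[0,0,0],[0,0,0],[0,0,0],[0,0,0]],"claw":[28,28,28,28,28,28,28]}' 25
python3 -m creep '{"translation":[[2,0,0],[2,0,0],[0,0,0],[0,0,0]],"rotation":[[0,0,0],[0,0,0],[0,0,0],[0,0,0]],"claw":[28,28,28,28]}' 25
python3 - <<'E'
from h import *
go([18,-66,-4],81.3)
d=snapshot("side"); crop(d,230,170,310,270,7,"pics/s23.png")
E
```

```text
time: 18.1
tool_pos: [553.6, -100.8, -5.9]
tcp_rot: [-179.9, -0.0, 81.3]
ft_force: [-4.8, 1.4, 4.4]
finger_gap: 33.4
time: 18.5
tool_pos: [554.1, -98.1, -5.9]
tcp_rot: [-179.9, 0.1, 81.3]
ft_force: [-5.5, -4.1, 3.7]
finger_gap: 33.8
tcp board [ 18.2 -70.4  -5.9] rpy [-1.7993e+02  7.0000e-02  8.1300e+01] turn [-0.001  0.001 -0.   ] shift [ 4.4 -0.2 -1.9] F [-5.5 -4.1  3.7] gap 33.8 t 18.5
```

View pics/s23.png

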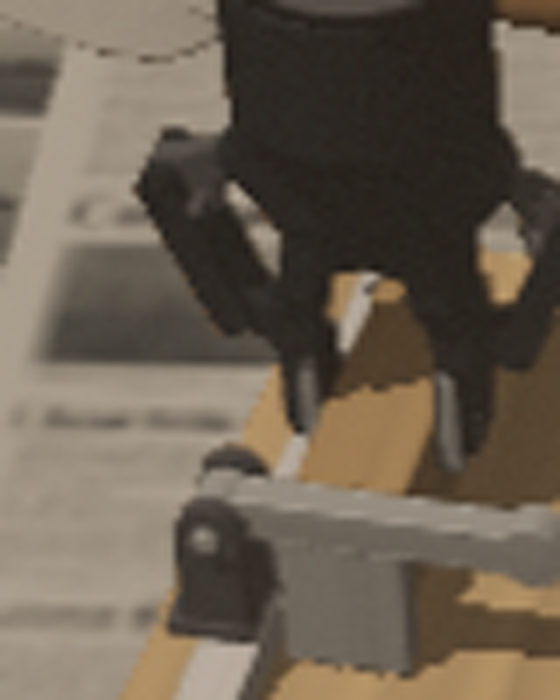

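```bash
python3 -m creep '{"translation":[[1.5,0,0],[0,0,0],[0,0,0]],"rotation":[[0,0,0],[0,0,0],[0,0,0]],"claw":[28,28,28]}' 25
python3 -m creep '{"translation":[[1.5,0,0],[0,0,0],[0,0,0]],"rotation":[[0,0,0],[0,0,0],[0,0,0]],"claw":[28,28,28]}' 25
```

```text
time: 18.85
tool_pos: [554.3, -96.8, -5.9]
tcp_rot: [-179.9, 0.1, 81.3]
ft_force: [-5.4, -4.4, 4.7]
finger_gap: 33.7
time: 19.15
tool_pos: [554.5, -95.4, -5.9]
tcp_rot: [-179.9, 0.1, 81.3]
ft_force: [-6.2, -4.5, 3.5]
finger_gap: 33.3
```

```bash
python3 -m creep '{"translation":[[1.5,0,0],[0,0,0],[0,0,0]],"rotation":[[0,0,0],[0,0,0],[0,0,0]],"claw":[28,28,28]}' 25
python3 -m creep '{"translation":[[1.5,0,0],[0,0,0],[0,0,0]],"rotation":[[0,0,0],[0,0,0],[0,0,0]],"claw":[28,28,28]}' 25
python3 -m creep '{"translation":[[1,0,0],[0,0,0],[0,0,0]],"rotation":[[0,0,0],[0,0,0],[0,0,0]],"claw":[28,28,28]}' 25
```

```text
time: 19.45
tool_pos: [554.7, -93.9, -5.9]
tcp_rot: [-179.9, 0.1, 81.3]
ft_force: [-6.8, -4.8, 4.9]
finger_gap: 33.4
time: 19.75
tool_pos: [554.8, -93.7, -5.9]
tcp_rot: [-179.9, 0.2, 81.3]
ft_force: [-6.9, -10.0, 4.1]
finger_gap: 33.6
time: 20.05
tool_pos: [554.8, -93.7, -5.9]
tcp_rot: [-179.9, 0.3, 81.3]
ft_force: [-8.3, -14.5, 3.1]
finger_gap: 33.5
```

```bash
python3 -m creep '{"translation":[[0,0,0],[0,0,0],[0,0,0],[0,0,-20],[0,0,-40],[0,0,-40],[-40,-20,0],[-40,-20,0],[0,0,0]],"rotation":[[0,0,0],[0,0,0],[0,0,0],[0,0,0],[0,0,0],[0,0,0],[0,0,0],[0,0,0],[0,0,0]],"claw":[45,60,60,60,60,60,60,60,60]}' 25
python3 - <<'E'
from h import *
go([-10,-66,50],81.3)
d=snapshot("side"); crop(d,230,170,330,310,6,"pics/s24.png")
t=snapshot("top"); crop(t,290,160,420,260,6,"pics/t24.png")
E
```

```text
time: 20.95
tool_pos: [502.3, -167.0, 94.7]
tcp_rot: [180.0, 0.1, 81.1]
ft_force: [0.1, 0.9, 0.5]
finger_gap: 59.7
tcp board [ -22.6 -146.3   94.7] rpy [1.7999e+02 1.0000e-01 8.1130e+01] turn [ 0.     0.002 -0.003] shift [80.3 12.6 44.7] F [0.1 0.9 0.5] gap 59.7 t 20.95
```

View pics/s24.png

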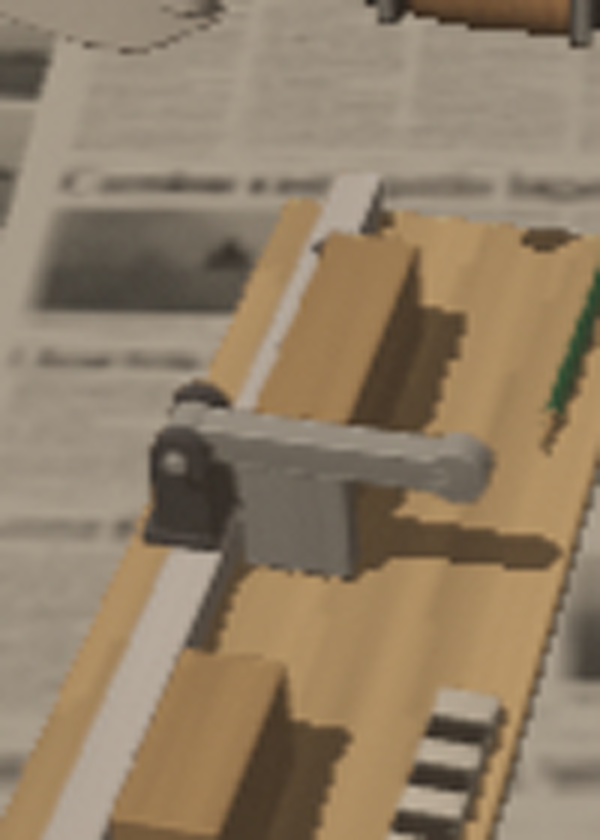

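View pics/t24.png

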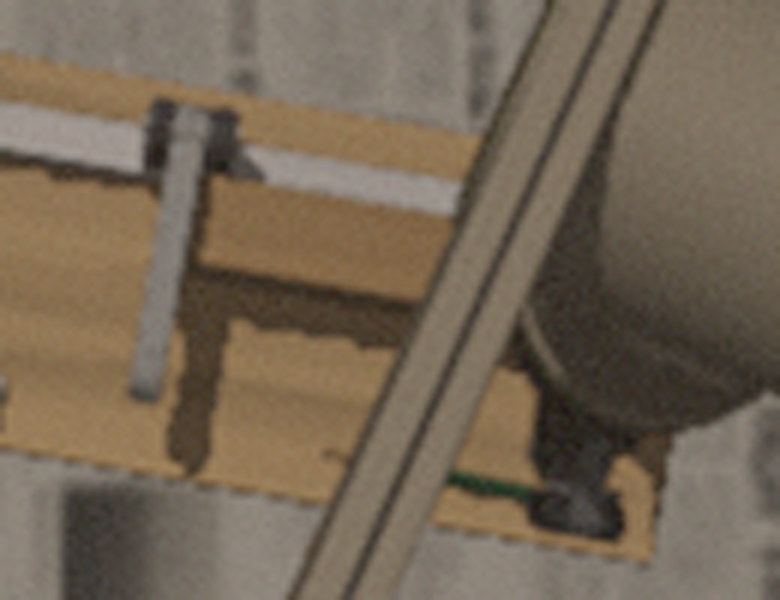

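```bash
python3 -m creep '{"translation":[[0,-40,-20],[0,-40,-10],[20,-30,0],[20,-20,0],[0,0,0],[0,0,0],[0,0,0],[0,0,0],[0,0,0],[0,0,0]],"rotation":[[0,0,0],[0,0,0],[0,0,0],[0,0,0],[0,0,-0.143],[0,0,-0.143],[0,0,-0.143],[0,0,-0.143],[0,0,-0.143],[0,0,-0.143]],"claw":[60,60,60,60,60,60,60,60,60,60]}' 25
python3 -m creep '{"translation":[[0,0,0],[0,0,0],[0,0,0],[0,0,0],[0,0,0],[0,0,0]],"rotation":[[0,0,-0.143],[0,0,-0.143],[0,0,-0.143],[0,0,-0.143],[0,0,-0.142],[0,0,0]],"claw":[45,45,45,45,45,45]}' 25
python3 - <<'E'
from h import *
go([-47,-1.5,40],171.3)
t=snapshot("top"); crop(t,290,150,420,250,6,"pics/t25.png")
E
```

```text
time: 22.05
tool_pos: [382.4, -103.4, 124.3]
tcp_rot: [180.0, -0.0, 130.9]
ft_force: [-0.3, -0.1, -0.6]
finger_gap: 59.8
time: 22.65
tool_pos: [382.3, -103.5, 124.3]
tcp_rot: [180.0, 0.0, 171.6]
ft_force: [-0.5, 0.6, -0.5]
finger_gap: 45.1
tcp board [-150.8 -101.7  124.3] rpy [1.7997e+02 1.0000e-02 1.7159e+02] turn [0.001 0.    0.005] shift [-103.8  100.2   84.3] F [-0.5  0.6 -0.5] gap 45.1 t 22.65
```

View pics/t25.png

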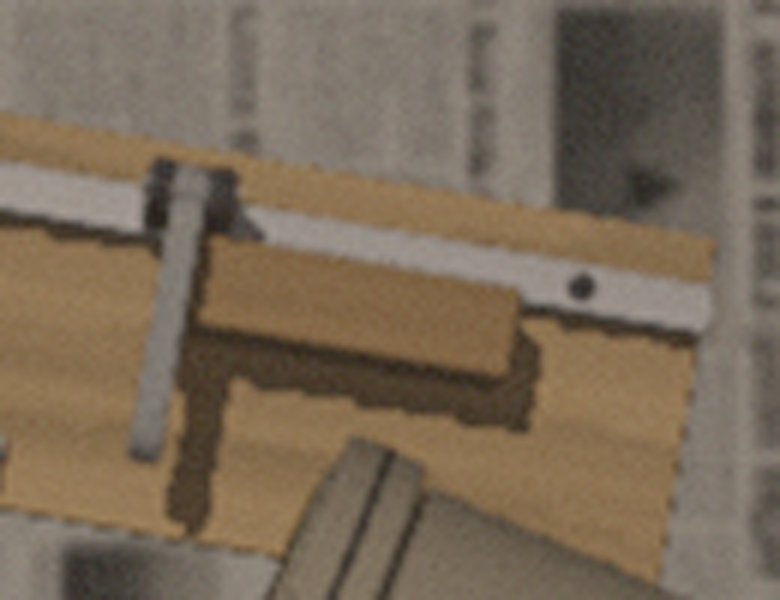

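Run:
```python
from h import *
t=snapshot("top")
f=lambda p,z:w2b(onz(t,290+(p[0]+.5)/6-.5,150+(p[1]+.5)/6-.5,z)).round(1)
for n,p,z in (("fence back",(260,208),28),("fence back",(712,288),28),("fence front",(700,332),28),("fence front",(525,302),28),("blk far",(205,237),57),("blk far",(518,292),57),("blk near",(197,325),57),("blk near",(505,379),57),("stop grip edges",(130,455),70),("",(160,460),70)): print(n,f(p,z))
```

```text
fence back [ 54.  -28.2  28. ]
fence back [  53.  -200.4   28. ]
fence front [  35.8 -198.6   28. ]
fence front [  35.8 -132.1   28. ]
blk far [34.6 -9.8 57. ]
blk far [  34.1 -126.3   57. ]
blk near [  2.1 -12.4  57. ]
blk near [   1.6 -126.8   57. ]
stop grip edges [-50.6   3.5  70. ]
 [-50.5  -7.5  70. ]
```

```bash
python3 -m creep '{"translation":[[-34.6,33.4,0],[-34.6,33.4,0],[-34.6,33.3,0],[0,0,30],[0,0,20],[0,0,0],[0,0,0]],"rotation":[[0,0,0.005],[0,0,0],[0,0,0],[0,0,0],[0,0,0],[0,0,0],[0,0,0]],"claw":[45,45,45,45,45,45,45]}' 25
python3 - <<'E'
from h import *
go([-47,-1.6,7],171.3)
d=snapshot("side"); crop(d,230,130,330,270,6,"pics/s26.png")
E
```

```text
time: 23.45
tool_pos: [499.4, -21.3, 74.3]
tcp_rot: [180.0, -0.1, 171.0]
ft_force: [0.6, 0.1, 0.4]
finger_gap: 44.9
tcp board [-47.6  -2.7  74.3] rpy [ 1.8000e+02 -6.0000e-02  1.7097e+02] turn [ 0.    -0.001 -0.006] shift [-0.6  1.1 67.3] F [0.6 0.1 0.4] gap 44.9 t 23.45
```

View pics/s26.png

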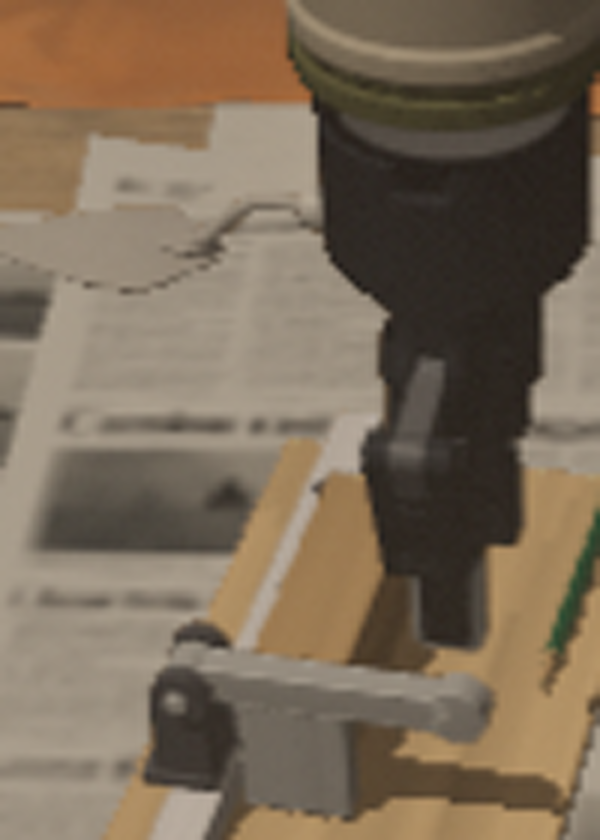

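Aligned above the grip. Descend and pinch.

```bash
python3 -m creep '{"translation":[[-0.5,1,20],[0,0,20],[0,0,15],[0,0,11],[0,0,0],[0,0,0]],"rotation":[[0,0,-0.005],[0,0,0],[0,0,0],[0,0,0],[0,0,0],[0,0,0]],"claw":[45,45,45,45,45,40]}' 25
python3 -m creep '{"translation":[[0,0,0],[0,0,0],[0,0,0],[0,0,0],[0,0,0]],"rotation":[[0,0,0],[0,0,0],[0,0,0],[0,0,0],[0,0,0]],"claw":[30,20,10,5,5]}' 25
python3 - <<'E'
from h import *
go([-47,-1.6,7],171.3)
d=snapshot("side"); crop(d,230,160,330,280,6,"pics/s27.png")
E
```

```text
time: 24.1
tool_pos: [501.1, -20.9, 9.4]
tcp_rot: [180.0, 0.1, 171.3]
ft_force: [-0.2, 0.2, -0.2]
finger_gap: 39.8
time: 24.6
tool_pos: [501.0, -20.6, 9.1]
tcp_rot: [180.0, 0.1, 171.4]
ft_force: [-1.8, 1.1, 5.9]
finger_gap: 11.3
tcp board [-46.1  -1.8   9.1] rpy [1.7999e+02 7.0000e-02 1.7136e+02] turn [0.    0.001 0.001] shift [0.9 0.2 2.1] F [-1.8  1.1  5.9] gap 11.3 t 24.6
```

View pics/s27.png

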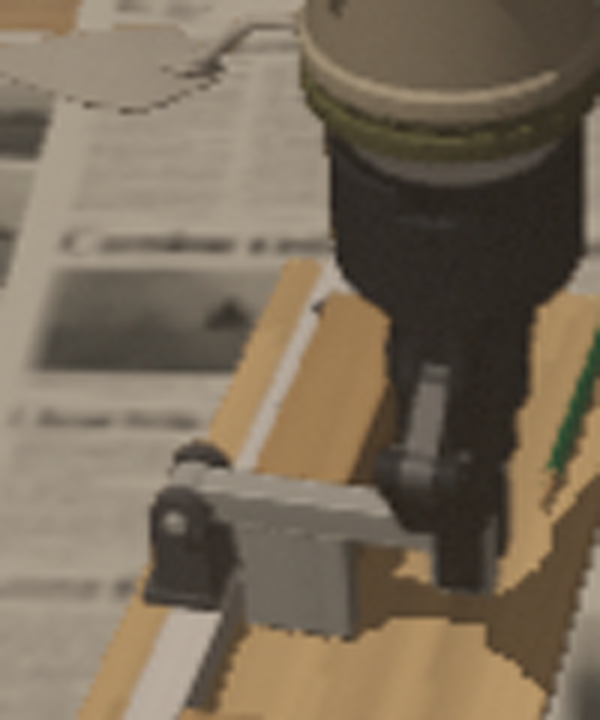

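```bash
python3 -m creep '{"translation":[[0,0.5,-3],[-0.4,0,-5],[-0.6,0,-5.4],[-1.3,0,-6.6],[-1.7,0,-6.6],[-2.3,0,-6.3],[-2.7,0,-6.2],[-3.2,0,-5.9],[-3.5,0,-5.8],[0,0,0]],"rotation":[[0,0,0],[0,0,0],[0,0,0],[0,0,0],[0,0,0],[0,0,0],[0,0,0],[0,0,0],[0,0,0],[0,0,0]],"claw":[5,5,5,5,5,5,5,5,5,5]}' 25
python3 - <<'E'
from h import *
go([-47,-1.6,7],171.3)
d=snapshot("side"); crop(d,230,130,330,270,6,"pics/s28.png")
E
```

```text
time: 25.65
tool_pos: [516.2, -22.9, 60.2]
tcp_rot: [-180.0, -0.0, 171.4]
ft_force: [-5.5, -4.3, 1.8]
finger_gap: 11.6
tcp board [-30.7  -1.7  60.2] rpy [-1.7997e+02 -1.0000e-02  1.7136e+02] turn [-0.001 -0.     0.001] shift [16.3  0.1 53.2] F [-5.5 -4.3  1.8] gap 11.6 t 25.65
```

View pics/s28.png

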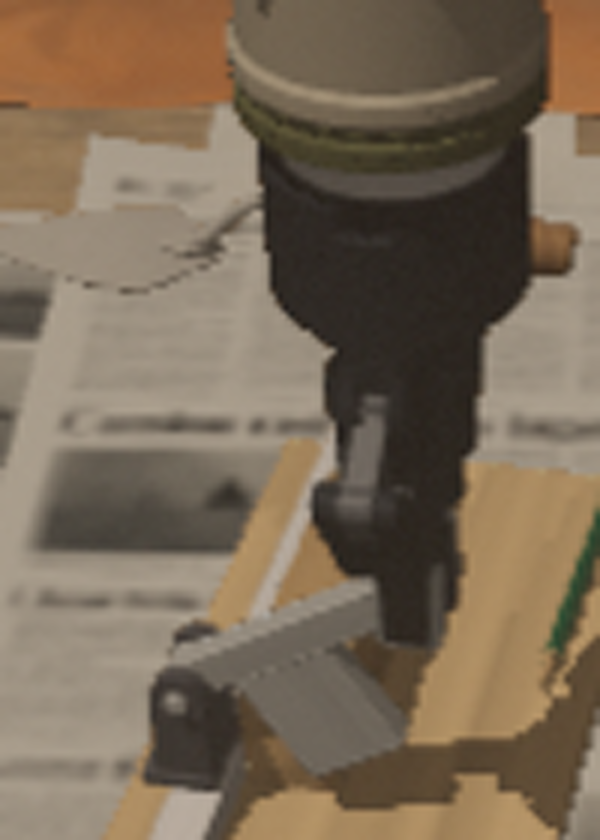

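```bash
python3 -m creep '{"translation":[[-4.1,0,-5.3],[-4.3,0,-5.2],[-5,0,-4.7],[-5,0,-4.5],[-5.5,0,-3.9],[-5.6,0,-3.7],[-6,0,-3],[-6.2,0,-2.8],[-6.4,0,-2],[-6.5,0,-1.9]],"rotation":[[0,0,0],[0,0,0],[0,0,0],[0,0,0],[0,0,0],[0,0,0],[0,0,0],[0,0,0],[0,0,0],[0,0,0]],"claw":[5,5,5,5,5,5,5,5,5,5]}' 25
python3 -m creep '{"translation":[[-6.6,0,-1.2],[-6.7,0,-0.8],[-6.7,0,-0.2],[-6.8,0,0.3],[-6.7,0,0.8],[-6.6,0,1.3],[0,0,0]],"rotation":[[0,0,0],[0,0,0],[0,0,0],[0,0,0],[0,0,0],[0,0,0],[0,0,0]],"claw":[5,5,5,5,5,5,5]}' 25
python3 - <<'E'
from h import *
go([-47,-1.6,7],171.3)
d=snapshot("side"); crop(d,210,110,330,270,5,"pics/s29.png")
E
```

```text
time: 26.7
tool_pos: [569.7, -31.3, 96.8]
tcp_rot: [-179.9, -0.1, 171.3]
ft_force: [-5.9, -3.5, 0.8]
finger_gap: 11.4
time: 27.4
tool_pos: [611.1, -37.9, 97.6]
tcp_rot: [-179.9, 0.1, 171.3]
ft_force: [-1.2, -6.1, 3.6]
finger_gap: 11.5
tcp board [65.4 -2.2 97.6] rpy [-1.7993e+02  1.5000e-01  1.7134e+02] turn [-0.001  0.003  0.001] shift [112.4   0.6  90.6] F [-1.2 -6.1  3.6] gap 11.5 t 27.4
```

View pics/s29.png

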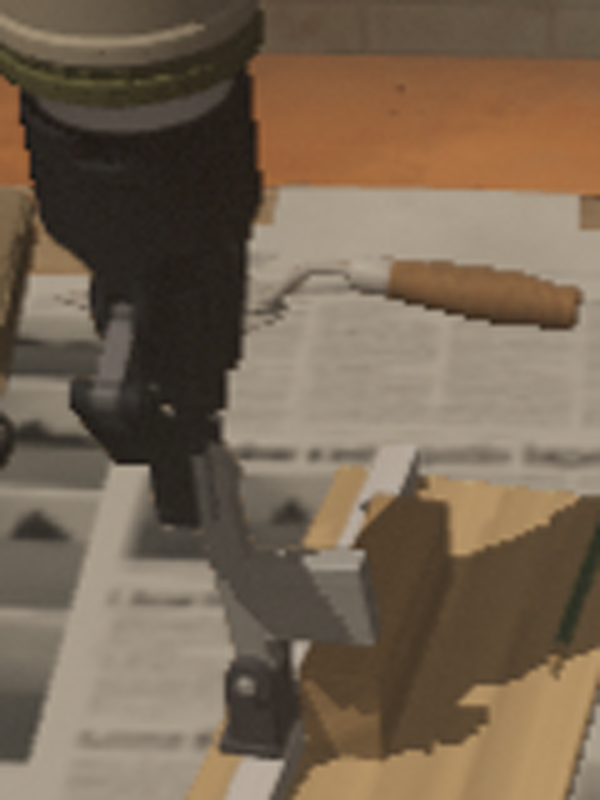

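```bash
python3 -m creep '{"translation":[[0,0,0],[0,0,0],[0,0,0],[0,0,-20],[0,0,-40],[0,0,-40],[0,0,0]],"rotation":[[0,0,0],[0,0,0],[0,0,0],[0,0,0],[0,0,0],[0,0,0],[0,0,0]],"claw":[25,45,45,45,45,45,45]}' 25
python3 -m creep '{"translation":[[35,35,0],[35,35,0],[35,35,0],[35,35,0],[35,35,0],[35,35,0],[0,0,0],[0,0,0]],"rotation":[[0,0,0],[0,0,0],[0,0,0],[0,0,0],[0,0,0],[0,0,0],[0,0,0],[0,0,0]],"claw":[45,45,45,45,45,45,45,45]}' 25
python3 - <<'E'
from h import *
d=snapshot("side"); crop(d,210,170,350,350,4,"pics/s30.png")
t=snapshot("top"); crop(t,220,150,420,260,4,"pics/t30.png"); print(sense()["tool_pos"],sense()["ft_force"])
E
```

```text
time: 28.15
tool_pos: [613.4, -36.9, 203.9]
tcp_rot: [180.0, 0.7, 171.4]
ft_force: [0.8, -0.7, 1.1]
finger_gap: 45.2
time: 28.95
tool_pos: [432.8, 203.6, 196.0]
tcp_rot: [180.0, 0.0, 171.6]
ft_force: [-0.2, 0.1, 0.2]
finger_gap: 44.8
[433.82233258 202.04111413 195.81107629] [ 0.2217863  -0.86410135 -0.46685211]
```

View pics/s30.png

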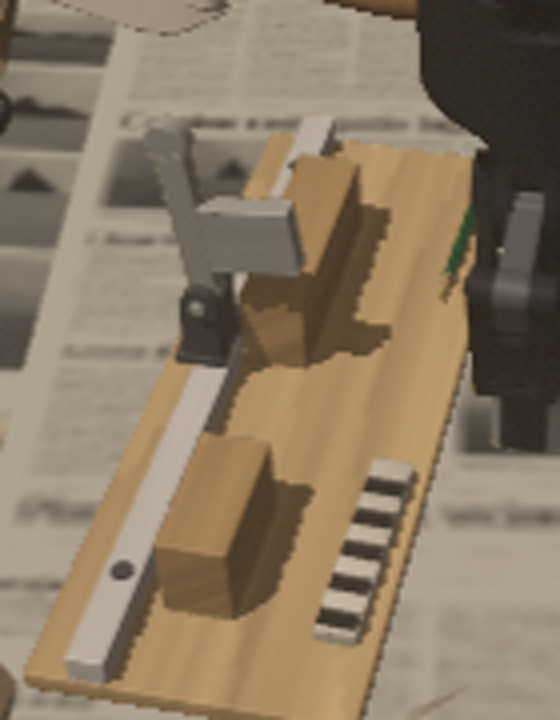

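View pics/t30.png

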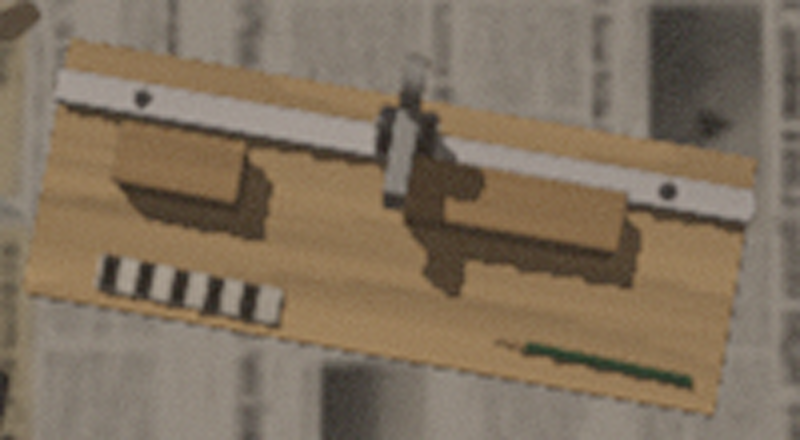

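Run:
```python
from h import *
t=snapshot("top")["frame"][:,:,::-1]; a=cv2.imread("pics/top0.png")
cur=cv2.resize(t[150:250,290:420],None,fx=6,fy=6,interpolation=cv2.INTER_CUBIC); old=cv2.imread("pics/t25.png")
def pc(A,B):
    g=lambda x:cv2.Sobel(cv2.GaussianBlur(cv2.cvtColor(x,6).astype(np.float32),(0,0),2),cv2.CV_32F,1,0)+0
    h=lambda x:cv2.GaussianBlur(cv2.cvtColor(x,6).astype(np.float32),(0,0),3)
    return cv2.phaseCorrelate(h(A),h(B),cv2.createHanningWindow(A.shape[1::-1],cv2.CV_32F))
print("long far end (6x px)",pc(np.ascontiguousarray(old[230:430,430:600]),np.ascontiguousarray(cur[230:430,430:600])))
print("board ref",pc(np.ascontiguousarray(old[190:420,610:770]),np.ascontiguousarray(cur[190:420,610:770])))
print("short",pc(np.ascontiguousarray(a[172:215,240:295]),np.ascontiguousarray(t[172:215,240:295])))
for n,p in (("old",old),("cur",cur)):
    s=np.abs(np.diff(cv2.GaussianBlur(cv2.cvtColor(p,6),(0,0),3).astype(float)[300:360].mean(0)))[470:570]; print(n,470+s.argmax())
```

```text
long far end (6x px) ((-0.055033197998980654, -0.11197274991917539), 0.3974552790323893)
board ref ((-0.06452486318480055, -0.011285264028742858), 0.3562177205085754)
short ((-0.01800422314083505, 0.5025395081893294), 0.9985846757888794)
old 513
cur 513
```

```bash
python3 -c "
from h import *
hand_in(); print(sense()['time'])"
```

```text
the job is handed in; nothing more can be done
the job is handed in; nothing more can be done
```

The job is done and handed in at about 29 s on the robot's clock, well under the 67 s limit; no verdict is reported.

**What I did**
- **Stop down:** I pinched the stop's grip and swung it down until it hit its end stop, where I felt 26 N upward.
- **Long block:** I gripped it and moved it to the fence, pressing with 22 N until it stalled. I then slid it along until it met the stop, pressing with about 14 N until it stalled, and released it.
- **Stop up:** I pinched the grip again, swung the stop past upright and retreated clear of everything.

**Last checks**
- **Long block:** The top view shows it flat and parallel to the fence. Its measured position was within about 1 mm of touching the fence, which is as fine as that view can tell. Comparing pictures from before and after raising the stop, it had moved less than 0.1 mm.
- **Stop:** It leans back beyond upright.
- **Short block:** It looks unmoved and I never touched it. The picture comparison gave a 0.5 px vertical shift (about 1 mm). I put that down to the comparison method but did not check it separately.

**What disagreed**
- **Tool height:** The reported TCP height was about 37 mm lower than the fingertips appeared in the images, and it read below zero while gripping the block. I used the images and contact forces for height instead.
- **Cameras:** The two views differed by about 4 mm on the board's position, so I used the average.

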